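Test two clamp screws in a gauge nut and fit the sound one to the fossil cradle

ROBOT

A 6-joint arm with a two-finger parallel gripper is mounted at the origin on the work surface. World frame = base frame: x ahead of the robot, y to its left, z up, the work surface at z = 0. Lengths are in mm, angles in rad, forces in N, time in s.
With the tool pointing down it reaches from about 350 to 975 mm from the base axis. Payload 7.1 kg.
Tool frame: the origin (TCP) lies between the finger pads; the fingertips stand 19 mm ahead of it and the grasp point (between the pads) is the TCP; z points along the fingers, y is the line along which they close (so a half turn about z gives the same grasp; the last joint's range is limited). The gripper opens to 88 mm and grips with 3 to 60 N. Pads are 20 mm wide; open, the fingers measure 115 mm over their backs; the gripper's body (75 mm by 178 mm) begins 61 mm behind the grasp point.
Start: joints at [1.112, 0.423, 1.63, -0, 1.089, -0.019], TCP at [266.067, 565.52, 218.475] pointing down, gripper open.
Joint ranges: [-3, 3], [-0.9, 2.11], [0.09, 2.58], [-1.31, 4.45], [0.11, 2.69], [-2.54, 2.54]. Speed limits (rad/s): [2.39, 2.39, 3.01, 3.14, 3.14, 3.14].

INTERFACE

Orientations are given as a rotation vector (axis times angle).
In Python, from workcell import ctrl gives the robot as it stands.
- The arm moves only by the tool arm_command, never from a script. Its argument "series" is a list of rows, each an object with "linear": the shift along the tool's x, y, z in m, a list of three; "turn": the turn about the tool's z in rad. A call has 1 to 10 rows; each row shifts and turns the commanded pose from where the row before left it, along the tool's axes as they then stand; what a row does not reach is not made up. A row lasts 1/10 s, in which the tool goes at most 50 mm and 8.59 degrees, less where a joint would pass 70% of its speed; a pose out of reach is approached as far as the arm can. A call with a gripper value outside its range is refused whole. "jaw" is the opening, from -1 (shut) to 1 (fully open), set as the call begins (left out, the last holds). The fingers move at their own pace and stop on an object; the grip force is fixed at half the most. Time passes only in rows, so rows that do not move let the fingers close. It gives the time, the measured TCP pose, the force, the opening and the grip force at its end, in the units of the state.
- ctrl.get_obs(): the state, without advancing time (a new reading comes with each control period).
- ctrl.get_image(name): name is "scene" or "top" or "wrist"; returns a dict with "frame" (480x640x3 uint8, blue, green, red), "fx", "fy", "cx", "cy" (pixels), "rvec" (rotation vector, rad) and "tvec" (3), from world to camera coordinates, as OpenCV has them. Camera axes: x right, y down, z forward; pixel columns grow to the right and rows downward; lengths in mm; the calibration is good to about 2 mm. A picture is of the moment at which its call begins. There is no depth.
- ctrl.close_job(): hands the job in; it is judged then, once.
The state is a dict: "t": time; "qpos": joint angles; "qvel": joint speeds; "joint_torque": joint torques, N m; "ee_pos": TCP position; "orientation": TCP orientation; "ft_force": force on the tool from outside, world axes, zero at the start; "moment": the same for the moment, N m; "width": finger opening in mm; "grasp_force": force on a finger pad.
Only numpy, scipy, OpenCV 4.12 (cv2) and the standard library are available. Lean on these libraries where they do the work, as an engineer would, in place of code of your own. Each camera call takes 0.05 s, during which the arm holds its last target. There are 200 camera calls.

TASK

Test the two clamp screws from the wooden board in the brass gauge nut, one after the other: lower each through the slots to the bottom, try to give it a quarter turn, turn it back and lift it out. The one that turns freely goes into the steel nut of the blue cradle, seated and turned home by a quarter turn; the one that jams part-way is stood upright in the red tray; put the first away before you test the second. Leave the fossil, the glue bottle, the tape and the jar alone.

Things in the scene. Friction and masses are not known exactly. Their poses are not given: they have to be found in the camera images.
- screw_a_mid (a point): clamp screw, upright on the board, 100 mm tall, 0.3 kg. Point on its axis, 50 mm above the foot; z up, x along thumb plate and lugs. Shank 28 mm diameter, 0 to 60 mm up; at the foot two opposite lugs, 48 mm over the tips, 12 mm wide, 10 mm high; black thumb plate 52 (x) x 14 mm (y), 60 to 100 mm up, gripped across its 14 mm. A half turn gives the same shape
- screw_b_mid (a point): clamp screw of the same shape and axes as screw_a, also on the board, 100 to 180 mm from it. One of the two is sound and one damaged; they look alike, the damage is too small to see and only shows in a nut
- gauge_floor (a point): brass hexagonal gauge nut, 88 mm across flats, on a green 130 mm square plate fixed to the bench. Point on the nut's axis at the floor of its chamber, 10 mm above the bench, where a seated screw's foot rests; z up, x along the slots. Seated, a sound screw turns freely either way by 90 degrees and more; a damaged one stops hard after about 25 to 45 degrees
- gauge_top (a point): middle of the gauge nut's mouth, flush with its top, 28 mm above gauge_floor, same axes. The mouth: 34 mm wide for the shank, with two slots along x for the lugs, 21 mm wide, 58 mm from end to end, marked by red dashes on the top. Lugs can turn only when the foot is on the floor or within 3 mm of it; turned, the screw is captive until turned back in line with the slots
- cradle_floor (a point): steel hexagonal nut of the fossil cradle, inside and out the same as the gauge nut, on a blue plate 110 (x) x 210 (y) x 10 mm fixed to the bench, between plywood saddles 45 mm high, 85 mm from the nut's axis along y. Point on the axis at the chamber's floor, 10 mm above the bench; z up, x along the slots. A sound screw turned about 90 degrees from the slots is home
- cradle_top (a point): middle of the cradle nut's mouth, flush with its top, 28 mm above cradle_floor, same axes and same mouth as the gauge nut's, with red dashes at the slots
- board: wooden board 150 x 240 x 6 mm, fixed on the bench, where the two screws stand at first. Origin: centre of its underside, long side along y
- red_tray_in (a point): red open tray for the damaged screw, 115 (x) x 200 (y) x 22 mm high, walls 4 mm, fixed to the bench; tray and cradle may change places. Point at the centre of its inner floor, 4 mm above the bench
- fossil_mid (a point): brown fossil bone, 175 mm long, on two plywood supports; leave it alone. Point in the middle of the bone, 42 mm up
- glue_mid (a point): white glue bottle 130 mm tall, 52 mm diameter; leave it alone. Point half-way up
- tape_mid (a point): roll of yellow tape, 100 mm diameter, 30 mm high; leave it alone. Point at its centre
- jar_mid (a point): brown glass jar, 90 mm tall, 60 mm diameter; leave it alone. Point half-way up
Things that resemble listed ones, but are neither listed nor needed, are in the scene too. Leave any orange look-alike of the part that bears screw_b_mid alone.

How it is judged:
By the outcome, as a careful person would: the job done as asked, in the order asked, and still so for the second after the job is handed in, with the robot touching nothing.
It also fails if it takes over 72 s, if anything falls off the work surface, if the arm or the gripper's body presses on something with over 40 N, if the wrist force passes 120 N, or if a joint passes its speed limit or range.

## Working session

There is one attempt and no reset: what is moved stays moved. The work goes in short steps, Python scripts to look and compute and a tool call to move; the robot and the scene stay as the last step left them, time stands still between calls to the robot, and variables do not carry over. Pictures are saved under pics/ and viewed, at most 13 in all, crops included, and the job is handed in when it is done.

Besides the shell and the picture viewer there is one more tool, called after "Emit:" by a JSON object that holds its "fn" and its "kwargs", one argument or row to a line. arm_command: Moves the arm, as the interface text tells. Its arguments: {"type":"object","properties":{"series":{"type":"array"},"jaw":{"type":"number"}},"required":["series"]}

```bash
mkdir -p pics; ls; python3 - <<'E'
from workcell import ctrl
import cv2,pickle
o=ctrl.get_obs();print(o)
for n in("scene","top"):
    d=ctrl.get_image(n);pickle.dump(d,open(n+".pkl","wb"));cv2.imwrite(f"pics/{n}0.png",d["frame"])
    print(n,d["fx"],d["cx"],d["rvec"],d["tvec"])
E
```

```text
pics
{'t': 0.0, 'qpos': array([ 1.11199587e+00,  4.23811938e-01,  1.63068209e+00, -2.89981048e-06,
        1.08860761e+00, -1.90079218e-02]), 'qvel': array([ 1.02580551e-03, -6.62881404e-05,  8.77582869e-05, -8.21492833e-04,
        2.50440853e-04,  1.06214444e-03]), 'joint_torque': array([-2.02216164e-03, -5.44619393e+01, -2.73663676e+01,  6.42275345e-02,
        2.28951301e-02, -1.75363753e-04]), 'ee_pos': array([265.82832232, 565.03050351, 217.72286174]), 'orientation': array([-6.85190953e-01, -3.06559695e+00,  2.30366913e-03]), 'ft_force': array([-0.38496957, -0.55634884,  0.26499336]), 'moment': array([-0.00733236,  0.04403697,  0.01045987]), 'grasp_force': 0.0, 'width': 88.02210177200087}
scene 556.1997898896999 320.73526610073844 [ 1.59091558  2.02774985 -0.78961211] [ 148.8760236  -360.48529625 1874.93712021]
top 454.3351804846963 320.2006471614406 [ 2.13482819 -2.11485027  0.18388415] [ -18.91747549  555.13827139 1183.05716206]
```

View pics/scene0.png

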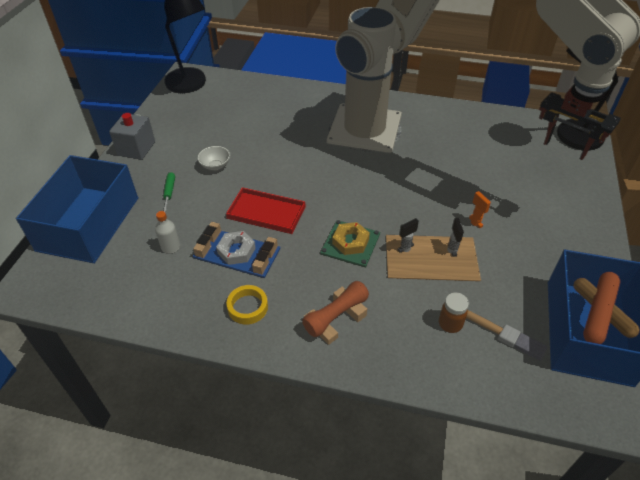

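View pics/top0.png

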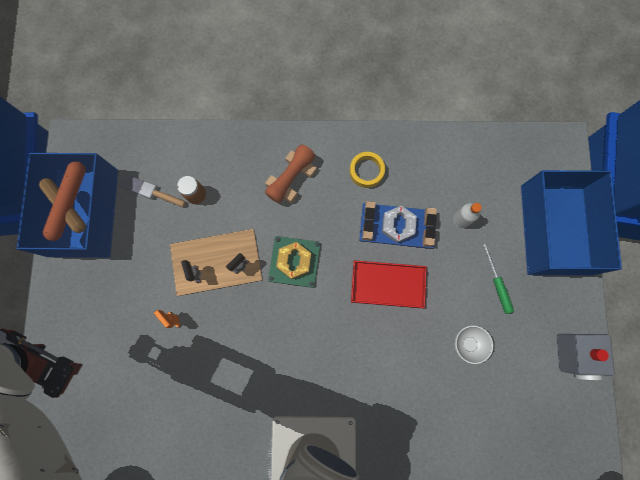

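The scene shows two screws with black plates on the board (scene px about (409,228) and (457,233); top px (190,270) and (238,263)). The gauge nut is at top (295,262), the cradle nut at (399,224) and the red tray at (390,285). The orange look-alike is at top (168,319).

```bash
cat > h.py <<'E'
import cv2,numpy as np,pickle
def cam(d):
    R=cv2.Rodrigues(np.array(d["rvec"],float))[0];t=np.array(d["tvec"],float).ravel()
    return np.array([[d["fx"],0,d["cx"]],[0,d["fy"],d["cy"]],[0,0,1.]]),R,t
def ray(d,uv):
    K,R,t=cam(d);return -R.T@t,R.T@np.linalg.solve(K,[uv[0],uv[1],1.])
def plane(d,uv,z):
    c,r=ray(d,uv);return c+r*(z-c[2])/r[2]
def proj(d,p):
    K,R,t=cam(d);q=K@(R@np.array(p,float)+t);return q[:2]/q[2]
def tri(obs):
    A=np.zeros((3,3));b=np.zeros(3)
    for d,uv in obs:
        c,r=ray(d,uv);r=r/np.linalg.norm(r);M=np.eye(3)-np.outer(r,r);A+=M;b+=M@c
    return np.linalg.solve(A,b)
def blobs(m,amin,amax=1e9):
    n,l,s,c=cv2.connectedComponentsWithStats(m.astype(np.uint8));
    return [(c[i],s[i],l==i) for i in range(1,n) if amin<=s[i][4]<=amax]
E
python3 - <<'E'
from h import *
T=pickle.load(open("top.pkl","rb"));S=pickle.load(open("scene.pkl","rb"))
for n,d in(("top",T),("scene",S)):
    h=cv2.cvtColor(d["frame"],cv2.COLOR_BGR2HSV).astype(int);H,s,v=[h[...,i] for i in range(3)]
    M={"brass":(H>18)&(H<32)&(s>120)&(v>90),"green":(H>60)&(H<90)&(s>80),"blue":(H>105)&(H<120)&(s>130)&(v>60),"red":((H<4)|(H>175))&(s>180),"black":(v<38),"wood":(H>8)&(H<22)&(s>60)&(s<160)&(v>120)}
    for k,m in M.items():
        for c,st,_ in blobs(m,40,9000):
            if 150<c[0]<500 and 150<c[1]<330:print(n,k,c.round(1),st, plane(d,c,{"brass":38,"black":86,"red":15,"green":5,"blue":5}.get(k,5)).round(0)[:2])
E
```

```text
top brass [366.9 168.9] [350 152  35  36 582] [ 781. -143.]
top brass [293.5 259.9] [277 242  34  37 655] [520.  59.]
top green [292.9 262.6] [269 237  51  50 854] [517.  62.]
top green [295.4 260.1] [292 254   7  13  59] [524.  56.]
top blue [362.1 222.5] [360 203   6  38  78] [ 634. -132.]
top blue [398.7 226.8] [368 205  58  42 811] [ 622. -235.]
top blue [399.1 223.7] [394 215  11  19 138] [ 631. -237.]
top red [390.4 284.5] [ 351  262   75   46 2737] [ 457. -207.]
top wood [290.1 156.3] [285 151  10  13  65] [830.  77.]
top wood [310.6 170.4] [306 167  10   8  49] [788.  17.]
top wood [270.6 180.3] [265 175  13  12  73] [756. 132.]
top wood [291.2 194.7] [287 189  10  12  63] [714.  71.]
top wood [167.9 197.6] [153 190  31  16 186] [702. 426.]
top wood [370.1 204.3] [366 201   9   7  53] [ 687. -155.]
top wood [430.1 211.1] [425 208  12  11  63] [ 669. -326.]
top wood [214.1 259.8] [ 170  229   92   67 3531] [523. 284.]
top wood [367.3 234.3] [363 231  10   8  66] [ 599. -146.]
top wood [428.4 241.1] [423 238  12   8  73] [ 581. -318.]
top wood [294.4 259.7] [277 243  34  35 520
[... 406 characters left out ...]
262 247  18  30  78] [ 640. -133.]
scene red [266.6 210. ] [ 227  189   78   44 1899] [ 466. -198.]
scene black [457.3 229.4] [453 218  10  24 147] [483. 331.]
scene black [408.5 227.9] [400 220  18  17 174] [508. 207.]
scene wood [392.7 237.2] [386 235  15   7  70] [475. 168.]
scene wood [434.3 260.8] [ 387  236   94   44 2992] [533. 289.]
scene wood [198.9 246.9] [194 244  11   7  53] [ 635. -338.]
scene wood [257.9 263.3] [253 260  11   7  58] [ 652. -164.]
scene wood [339.8 304.3] [308 282  60  49 360] [729.  75.]
scene wood [339.  291.2] [334 287  11  10  58] [690.  65.]
scene wood [358.7 308.7] [351 303  16  13 121] [731. 124.]
scene wood [484.7 320.9] [468 311  35  21 174] [694. 427.]
```

```bash
python3 - <<'E'
from h import *
T=pickle.load(open("top.pkl","rb"))["frame"]
cv2.imwrite("pics/c1.png",cv2.resize(T[195:315,160:320],None,fx=5,fy=5,interpolation=cv2.INTER_CUBIC))
E
```

```text
(no output)
```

View pics/c1.png

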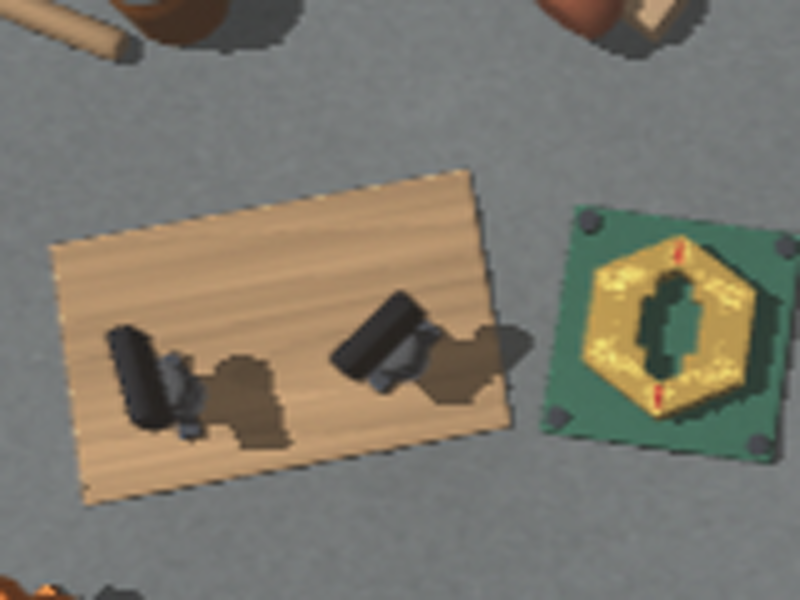

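The crop shows two upright screws on the board. Plate tops run from (118,335) to (155,420) and from (340,365) to (405,300) in crop pixels. The gauge slots run from the dash at (680,250) to the one at (658,397). I'll move the wrist camera above them.

```bash
cat >> h.py <<'E'
def go(o,p,xdir=None):
    """tool-axis shift (mm) to world p and turn (rad, mod pi) to bring tool x along world direction xdir"""
    R=cv2.Rodrigues(np.array(o["orientation"]))[0]
    s=R.T@(np.array(p,float)-o["ee_pos"]);w=None
    if xdir is not None:
        v=R.T@np.array([np.cos(xdir),np.sin(xdir),0]);w=np.arctan2(v[1],v[0]);w=(w+np.pi/2)%np.pi-np.pi/2
    xa=np.arctan2(R[1,0],R[0,0])
    print("pos",o["ee_pos"].round(1),"t",round(o["t"],2),"q6",round(o["qpos"][5],3),"toolx yaw",round(xa,4),"tilt",R[:2,2].round(4),"F",o["ft_force"].round(1),"w",round(o["width"],1),round(o["grasp_force"],1));print("shift",s.round(1),"turn",w)
E
python3 - <<'E'
from h import *
from workcell import ctrl
go(ctrl.get_obs(),[470,180,400],0)
E
```

```text
pos [265.8 565.1 217.8] t 0.1 q6 -0.019 toolx yaw 2.7018 tilt [-0.0006 -0.0012] F [-0.8  0.5  0.3] w 87.6 0.0
shift [-348.7 -261.8 -181.8] turn -0.4397956612974596
```

Emit:
{"fn": "arm_command", "kwargs": {
  "series": [
    {"linear":[-0.03,-0.023,-0.016],"turn":0},
    {"linear":[-0.035,-0.026,-0.018],"turn":0},
    {"linear":[-0.035,-0.026,-0.018],"turn":0},
    {"linear":[-0.035,-0.026,-0.018],"turn":0},
    {"linear":[-0.035,-0.026,-0.018],"turn":0},
    {"linear":[-0.035,-0.026,-0.018],"turn":0},
    {"linear":[-0.035,-0.026,-0.018],"turn":0},
    {"linear":[-0.035,-0.026,-0.018],"turn":0},
    {"linear":[-0.035,-0.026,-0.018],"turn":0},
    {"linear":[-0.035,-0.026,-0.018],"turn":0}
  ]
}}

```text
t: 1.1
ee_pos: [469.1, 184.3, 397.1]
orientation: [-0.685, -3.066, 0.0]
ft_force: [1.4, 0.6, -1.3]
width: 87.9
grasp_force: 0.0
```

Emit:
{"fn": "arm_command", "kwargs": {
  "series": [
    {"linear":[0,0,0],"turn":-0.11},
    {"linear":[0,0,0],"turn":-0.11},
    {"linear":[0,0,0],"turn":-0.11},
    {"linear":[0,0,0],"turn":-0.11},
    {"linear":[0,0,0],"turn":0},
    {"linear":[0,0,0],"turn":0},
    {"linear":[0,0,0],"turn":0}
  ]
}}

```text
t: 1.8
ee_pos: [468.7, 186.1, 396.3]
orientation: [-0.003, -3.141, 0.0]
ft_force: [0.4, -0.8, 0.2]
width: 87.9
grasp_force: 0.0
```

```bash
python3 - <<'E'
from h import *
from workcell import ctrl
d=ctrl.get_image("wrist");o=ctrl.get_obs();pickle.dump(d,open("w1.pkl","wb"));cv2.imwrite("pics/w1.png",d["frame"])
go(o,[470,180,400],0)
K,R,t=cam(d);print("campos",(-R.T@t).round(1),d["fx"])
for p in([520,60,38],[508,207,86],[485,330,86],[631,-237,38]):print(proj(d,p).round(0))
E
```

```text
pos [468.8 186.1 396.4] t 1.85 q6 -1.215 toolx yaw 3.1402 tilt [-0.0002 -0.0001] F [-0.5  0.5 -0.2] w 88.0 0.0
shift [-1.3 -6.1 -3.6] turn -0.0013902019104596874
campos [384.3 186.2 561.9] 332.7753670949556
[243. 218.]
[335. 218.]
[420. 203.]
[ 76. 280.]
```

View pics/w1.png

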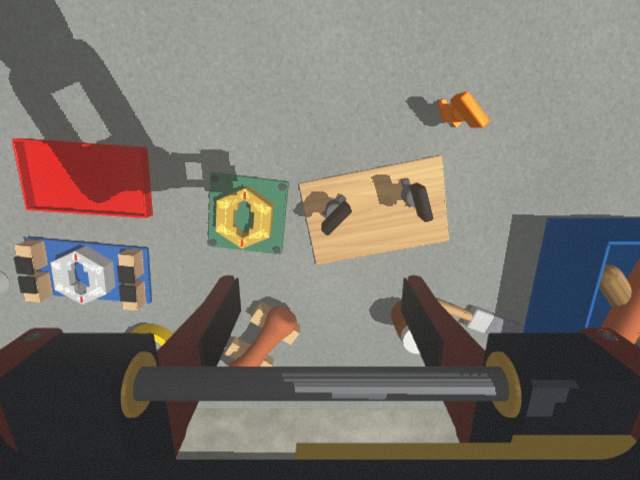

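The wrist view shows both plates at about (336,217) and (420,202), the gauge nut at (244,217) with its dashes at (244,197) and (242,239), the cradle nut at (82,276) and the tray at (83,178). All agree with the projected estimates.

```bash
cat >> h.py <<'E'
def plate(d,guess,win=45,vmax=50,smax=90):
    f=d["frame"];h=cv2.cvtColor(f,cv2.COLOR_BGR2HSV).astype(int)
    g=proj(d,guess);yy,xx=np.mgrid[:480,:640]
    m=(f.max(2)<vmax)&(abs(xx-g[0])<win)&(abs(yy-g[1])<win)
    m&=~((h[...,1]>smax)&(f.max(2)>35))
    m=cv2.morphologyEx(m.astype(np.uint8),cv2.MORPH_OPEN,np.ones((3,3)))
    B=blobs(m,30)
    if not B:return None
    c,s,mm=min(B,key=lambda b:np.hypot(*(b[0]-g)))
    hull=cv2.convexHull(cv2.findContours(mm.astype(np.uint8),cv2.RETR_EXTERNAL,cv2.CHAIN_APPROX_NONE)[0][0])
    pts=cv2.approxPolyDP(hull,1.2,True)[:,0].astype(float)
    E=sorted(((np.linalg.norm(a-b),a,b) for a,b in zip(pts,np.roll(pts,-1,0))),key=lambda e:-e[0])[:2]
    yaws=[]
    for L,a,b in E:
        v=(plane(d,b,86)-plane(d,a,86))[:2];yaws.append(np.degrees(np.arctan2(v[1],v[0]))%180)
    return c,s,np.round(yaws,1),np.round([e[0] for e in E],1),mm
def dashes(d,guess,win=40,top=38):
    f=d["frame"].astype(int);g=proj(d,guess);yy,xx=np.mgrid[:480,:640]
    m=(f[...,2]-f[...,1]>60)&(f[...,2]-f[...,0]>60)&(f[...,1]<110)&(abs(xx-g[0])<win)&(abs(yy-g[1])<win)
    return [(b[0],b[1][4]) for b in blobs(m,3)]
E
python3 - <<'E'
from h import *
T,S,W=[pickle.load(open(n+".pkl","rb")) for n in("top","scene","w1")]
for nm,g in(("near",[508,207,86]),("far",[485,330,86])):
    P={k:plate(d,g,w) for k,d,w in(("T",T,30),("S",S,25),("W",W,32))}
    for k,p in P.items():
        if p:print(nm,k,p[0].round(1),p[1],p[2],p[3])
    D=dict(T=T,S=S,W=W)
    for pr in("TW","SW","TS","TSW"):print(pr,tri([(D[k],P[k][0]) for k in pr if P[k]]).round(1))
for nm,g in(("gauge",[521,60,38]),("cradle",[631,-237,38])):
    for k,d in(("T",T),("W",W),("S",S)):
        q=dashes(d,g,28);print(nm,k,[(c.round(1),a,plane(d,c,38).round(1)[:2]) for c,a in q])
E
```

```text
near T [236.9 262.8] [231 257  13  13  70] [127.4 136.8] [13.6 12.7]
near S [408.6 227.5] [400 219  18  18 205] [134.8 136.1] [16.6 15.7]
TW [ 557.3  276.5 -292. ]
SW [848.1 214.  442.6]
TS [503.7 205.9  82.7]
TSW [503.7 205.9  82.7]
far T [189.5 271.5] [186 262   8  19  80] [12.9 24.7] [18.2 10.8]
far S [457.3 229.3] [453 217  10  25 179] [18.  20.4] [12.6  8.5]
TW [ 326.1  -46.4 1343.2]
SW [1273.   251.5  891.8]
TS [479.5 329.6  81.7]
TSW [479.5 329.6  81.7]
gauge T [(array([291. , 273.5]), np.int32(4), array([482.3,  64.8]))]
gauge W [(array([244.5, 195. ]), np.int32(14), array([482.7,  64.6])), (array([241.5, 242.5]), np.int32(12), array([562.4,  54. ]))]
gauge S [(array([355.5, 224. ]), np.int32(4), array([481.4,  63.6])), (array([345.5, 245. ]), np.int32(6), array([562.7,  53.1]))]
cradle T [(array([400.5, 208.5]), np.int32(4), array([ 666.7, -235.7])), (array([398.2, 236.4]), np.int32(5), array([ 587.5, -227.7]))]
cradle W [(array([ 75.4, 257.2]), np.int32(9), array([ 588.4, -228.3])), (array([ 81.1, 299.1]), np.int32(8), array([ 667.4, -236.3]))]
cradle S [(array([252.6, 218.5]), np.int32(72), array([ 528., -217.])), (array([241.3, 233. ]), np.int32(3), array([ 586.8, -229.1]))]
```

```bash
python3 - <<'E'
from h import *
T,S,W=[pickle.load(open(n+".pkl","rb")) for n in("top","scene","w1")]
D=dict(T=T,S=S,W=W)
for c in((336,217),(423,203)):print(W["frame"][c[1]-3:c[1]+4:3,c[0]-12:c[0]+13:3].max(2))
for nm,g in(("near",[504,206,84]),("far",[480,330,84])):
    for vm in (65,75):
        p=plate(W,g,30,vm);
        if p:print(nm,vm,p[0].round(1),p[1],p[2],p[3],tri([(W,p[0]),(T,plate(T,g,30)[0]),(S,plate(S,g,25)[0])]).round(1),tri([(W,p[0]),(T,plate(T,g,30)[0])]).round(1))
for nm,g in(("gauge",[521,60,38]),("cradle",[631,-237,38])):
    q=[dashes(d,g,28) for d in(W,T,S)]
    print(nm,tri([(W,q[0][0][0]),(T,q[1][-1 if nm=="cradle" else 0][0]),(S,q[2][1 if nm=="cradle" else 0][0])]).round(1))
    c=[plane(d,g_,38) for d,g_ in ((W,q[0][0][0]),(W,q[0][1][0]))];print((c[0]+c[1])/2)
# tray rims in T and W
for k,d in D.items():
    h=cv2.cvtColor(d["frame"],cv2.COLOR_BGR2HSV).astype(int)
    m=((h[...,0]<5)|(h[...,0]>174))&(h[...,1]>150)
    b=max(blobs(m,800,20000),key=lambda b:b[1][4] if abs(b[0][0]-proj(d,[460,-200,10])[0])<60 else 0)
    r=cv2.minAreaRect(np.argwhere(b[2])[:,::-1].astype(np.float32));bx=cv2.boxPoints(r)
    print(k,plane(d,b[0],15).round(0),[plane(d,x,22).round(0)[:2].tolist() for x in bx])
E
```

```text
[[ 91 123  75  65  71  73  75  77  85]
 [171  77  68  66  74  74  77  89 221]
 [122  66  65  71  70  76  90 226 226]]
[[123  68  60  67  82  83 214 222 221]
 [121  77  67  65  75  87 121 223 221]
 [152 114  64  66  73  82  77 220 223]]
near 75 [333.3 217.2] [322 202  27  32 271] [144.2 138.7] [31.4 29.7] [505.3 205.3  84.7] [503.5 203.1  94.1]
far 75 [417.8 199.7] [410 184  17  37 276] [11.8 20.1] [34.2 29.1] [480.5 328.9  82.5] [476.8 320.9 105.6]
gauge [482.3  64.5  39. ]
[522.53884202  59.3084793   38.        ]
cradle [ 587.7 -228.    38.9]
[ 627.89184795 -232.28534933   38.        ]
T [ 459. -202.   15.] [[408.0, -97.0], [523.0, -106.0], [509.0, -308.0], [395.0, -296.0]]
S [ 466. -200.   15.] [[527.0, -299.0], [393.0, -324.0], [413.0, -97.0], [543.0, -84.0]]
W [ 458. -201.   15.] [[507.0, -334.0], [395.0, -294.0], [411.0, -72.0], [525.0, -97.0]]
```

Points agree across views: gauge (522.5, 59.3, ~38) with slots at -7.5°, cradle (627.8, -232.2, ~38.5) with slots at -5.8°, near screw about (505, 206) at yaw about 137°, tray (459, -202). I'll hover over the near screw to refine its pose.

Emit:
{"fn": "arm_command", "kwargs": {
  "series": [
    {"linear":[-0.007,0.004,0.035],"turn":0},
    {"linear":[-0.007,0.004,0.04],"turn":0},
    {"linear":[-0.007,0.004,0.04],"turn":0},
    {"linear":[-0.007,0.004,0.04],"turn":0},
    {"linear":[-0.008,0.004,0.04],"turn":0},
    {"linear":[0,0,0],"turn":0.14},
    {"linear":[0,0,0],"turn":0.14},
    {"linear":[0,0,0],"turn":0.14},
    {"linear":[0,0,0],"turn":0.14},
    {"linear":[0,0,0],"turn":0.14}
  ]
}}

```text
t: 2.85
ee_pos: [504.8, 206.2, 201.3]
orientation: [-1.087, -2.947, 0.0]
ft_force: [0.7, 0.3, 0.4]
width: 87.8
grasp_force: 0.0
```

Emit:
{"fn": "arm_command", "kwargs": {
  "series": [
    {"linear":[0,0,0],"turn":0.05},
    {"linear":[0,0,0],"turn":0},
    {"linear":[0,0,0],"turn":0}
  ]
}}

```text
t: 3.15
ee_pos: [504.8, 206.2, 201.5]
orientation: [1.149, 2.924, 0.0]
ft_force: [-0.3, 0.3, 0.0]
width: 88.1
grasp_force: 0.0
```

```bash
python3 - <<'E'
from h import *
from workcell import ctrl
d=ctrl.get_image("wrist");o=ctrl.get_obs();pickle.dump(d,open("w2.pkl","wb"))
go(o,[505,206,86],np.radians(137))
g=proj(d,[505,206,106]);print(g)
f=d["frame"];cv2.imwrite("pics/w2.png",f)
E
```

```text
pos [504.8 206.1 201.5] t 3.2 q6 -0.456 toolx yaw 2.3928 tilt [-0. -0.] F [-0.1  0.1  0.4] w 87.6 0.0
shift [ -0.2   0.  115.5] turn 0.0016818831709062287
[320.59458302 237.58379065]
```

View pics/w2.png

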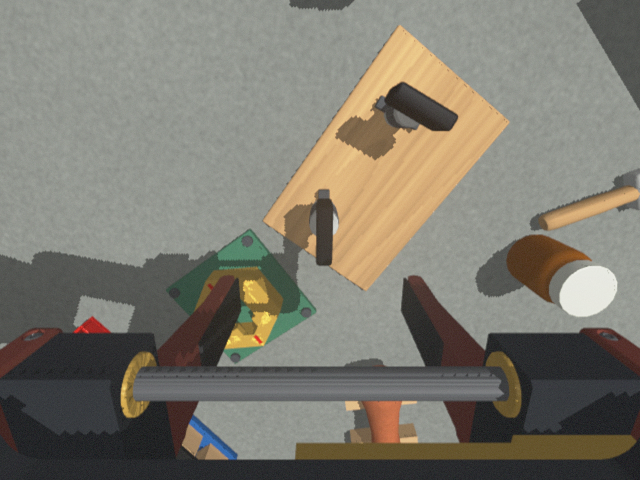

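The wrist image shows the near plate end-on at x≈317–332, rows 198–265, and the far plate from (388,90) to (457,122). I'll refine both numerically.

```bash
python3 - <<'E'
from h import *
W=pickle.load(open("w2.pkl","rb"));f=W["frame"]
S,T=[pickle.load(open(n+".pkl","rb")) for n in("scene","top")]
v=f.max(2)
for r in range(192,272,4):
    print(r,v[r,308:342:2])
for nm,g in(("near",[505,206,86]),("far",[480,329,86])):
  for vm in(70,80):
    p=plate(W,g,55,vm)
    if p is None: continue
    mm=p[4];r=cv2.minAreaRect(np.argwhere(mm)[:,::-1].astype(np.float32))
    print(nm,vm,p[0].round(1),p[1],p[2],p[3],[plane(W,x,106).round(1)[:2].tolist() for x in cv2.boxPoints(r)],tri([(W,p[0]),(S,plate(S,g,25)[0])]).round(1))
E
```

```text
192 [220 220 224 222 143 100 100 100 100 100 108 223 225 225 225 223 221]
196 [222 221 224 163 130  98  98 102 100 100 106 222 227 224 223 219 220]
200 [222 224 216 219 126  64  61  65  69  63  66  79 223 220 220 220 223]
204 [175 133 117  80  69  63  60  63  66  65  68  70  81 196 223 221 220]
208 [122 116  70  78  65  67  70  71  72  63  72  71  68  96 184 221 219]
212 [128  82  75 111  75  64  67  67  66  67  70  72  71 115 100 213 218]
216 [127  93 117 117  86  64  69  68  69  67  74  68  78 207 149 182 209]
220 [130 111 117 120  77  65  66  69  69  70  72  70  85 200 206 149 198]
224 [127 115 116 118  76  66  67  69  69  68  69  67  87 209 212 187 212]
228 [126 118 117 117  75  62  69  67  65  74  70  69  87 214 210 203 214]
232 [129 125 116 116  73  63  66  66  71  65  70  70 105 210 213 216 216]
236 [133 212 218 222 110  61  69  68  66  64  71  68 106 215 214 213 210]
240 [213 219 220 217 114  61  65  67  71  64  64  61 108 216 212 205 197]
244 [182 215 214 212 112  59  66  66  63  66  67  66 125 208 197 196 212]
248 [213 209 209 209  92  62  63  66  60  64  59  64 124 192 204
[... 308 characters left out ...]
8 [150 152 150 146 152 148 150 156 152 150 151 137 148 206 207 213 215]
near 70 [322.3 244.9] [317 214  15  51 493] [136.9 155.1] [49.  31.6] [[488.4, 217.5], [496.1, 225.7], [528.2, 196.5], [520.2, 187.8]] [513.9 204.   95.2]
near 80 [323.6 230.9] [ 313  199   20   66 1024] [139.8 136.7] [55.1 53. ] [[477.3, 223.5], [487.5, 234.6], [528.8, 197.1], [517.9, 185.3]] [506.9 207.6  86.5]
far 70 [413.9 109.2] [ 385   84   66   46 1085] [13.1 30.4] [62.  48.4] [[459.4, 305.0], [455.8, 326.3], [506.9, 338.5], [511.8, 316.7]] [481.9 329.7  84.4]
far 80 [417.5 108.6] [ 382   83   75   47 1809] [18.8 45. ] [61.1 52. ] [[462.4, 299.9], [454.1, 326.9], [504.5, 345.1], [514.8, 317.8]] [483.3 330.6  86.2]
```

Emit:
{"fn": "arm_command", "kwargs": {
  "series": [
    {"linear":[0.004,0.003,0.005],"turn":0},
    {"linear":[0,0,0.02],"turn":0},
    {"linear":[0,0,0.025],"turn":0},
    {"linear":[0,0,0.025],"turn":0},
    {"linear":[0,0,0.02],"turn":0},
    {"linear":[0,0,0.015],"turn":0},
    {"linear":[0,0,0.005],"turn":0},
    {"linear":[0,0,0],"turn":0},
    {"linear":[0,0,0],"turn":0}
  ]
}}

```text
t: 4.1
ee_pos: [504.3, 211.3, 87.0]
orientation: [1.15, 2.923, 0.001]
ft_force: [0.3, -1.0, -0.2]
width: 87.6
grasp_force: 0.0
```

```bash
python3 - <<'E'
from h import *
from workcell import ctrl
d=ctrl.get_image("wrist");o=ctrl.get_obs();pickle.dump(d,open("w3.pkl","wb"))
go(o,[504,211,86],np.radians(137))
W=pickle.load(open("w2.pkl","rb"));print(plane(W,(324.5,232.3),106))
print(proj(d,o["ee_pos"]),proj(d,o["ee_pos"]+[0,0,20]))
f=d["frame"];cv2.imwrite("pics/w3.png",f)
E
```

```text
pos [504.5 211.3  87.2] t 4.15 q6 -0.446 toolx yaw 2.3919 tilt [0.0012 0.0005] F [ 0.1 -0.9  0.6] w 88.0 0.0
shift [ 0.1 -0.6  1.2] turn 0.0008160863046866584
[503.83915769 211.44866569 106.        ]
[320.76109593 291.07582724] [320.78912529 309.80622783]
```

View pics/w3.png

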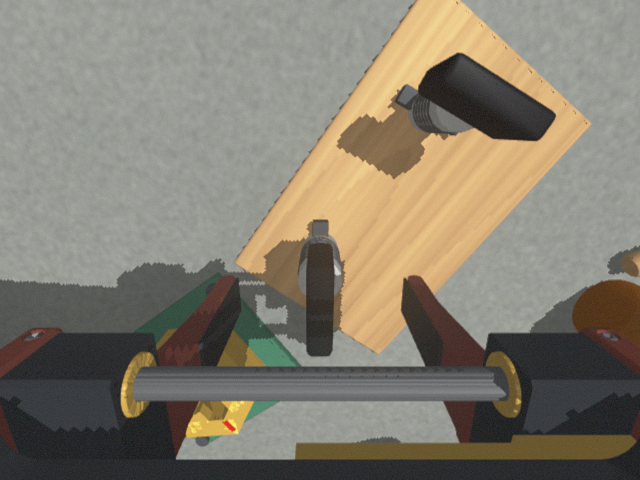

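The plate sits centred between the fingers (columns 306–333), with its far end at row 355. I'll cast the ends to get its centre along the plate.

```bash
python3 - <<'E'
from h import *
from workcell import ctrl
o=ctrl.get_obs();R=cv2.Rodrigues(o["orientation"])[0]
for n,rows,c in(("w2",(199,265.5),324.5),("w3",(237,245,355),320)):
    d=pickle.load(open(n+".pkl","rb"));v=d["frame"].max(2)
    print(n,v[190:370,int(c)][::3])
    for r in rows:
        print(r,[(R.T@(plane(d,(c,r),z)-o["ee_pos"]))[:2].round(1) for z in(66,106)])
E
```

```text
w2 [ 96 104 100  72  65  65  72  71  72  69  69  68  67  68  71  66  69  64
  63  65  65  64  60  65  55  87 152 149 150 153 149 153 151 157 151 154
 152 149 152 152 155 151 159 153 154 154 152 158 151 152 152 147 150 152
 151 149 147 154 152  69]
199 [array([20.2, -0.1]), array([28.2, -0.5])]
265.5 [array([-45.7,   0.3]), array([-28.9,  -0.2])]
w3 [226 225 225 227 229 229 231 229 228 224  89 103 102 106 103 111 105 111
  64  67  68  63  57  61  61  63  66  64  62  63  64  57  65  61  61  61
  64  55  53  53  52  50  62  55  53  51  47  46  46  53  56  58  60  50
  49  56 161 158 156  74]
237 [array([24.4, -0.5]), array([37.3, -0.4])]
245 [array([19.5, -0.5]), array([33.4, -0.4])]
355 [array([-58. ,  -0.5]), array([-27.4,  -0.4])]
```

Emit:
{"fn": "arm_command", "kwargs": {
  "series": [
    {"linear":[-0.003,0,0.001],"turn":0},
    {"linear":[0,0,0],"turn":0}
  ]
}}

```text
t: 4.35
ee_pos: [506.8, 208.9, 86.1]
orientation: [1.15, 2.922, 0.001]
ft_force: [-0.5, 0.0, 1.3]
width: 87.6
grasp_force: 0.0
```

Emit:
{"fn": "arm_command", "kwargs": {
  "jaw": -1,
  "series": [
    {"linear":[0,0,0],"turn":0},
    {"linear":[0,0,0],"turn":0},
    {"linear":[0,0,0],"turn":0},
    {"linear":[0,0,0],"turn":0},
    {"linear":[0,0,0],"turn":0},
    {"linear":[0,0,0],"turn":0},
    {"linear":[0,0,0],"turn":0},
    {"linear":[0,0,0],"turn":0}
  ]
}}

```text
t: 5.15
ee_pos: [506.1, 209.0, 85.5]
orientation: [-1.15, -2.923, -0.0]
ft_force: [0.4, -0.1, 0.2]
width: 27.4
grasp_force: 0.0
```

Emit:
{"fn": "arm_command", "kwargs": {
  "series": [
    {"linear":[0,0,0],"turn":0},
    {"linear":[0,0,0],"turn":0},
    {"linear":[0,0,0],"turn":0},
    {"linear":[0,0,0],"turn":0}
  ]
}}

```text
t: 5.55
ee_pos: [506.1, 208.9, 85.4]
orientation: [-1.15, -2.923, 0.0]
ft_force: [0.6, 0.0, 0.1]
width: 13.8
grasp_force: 30.0
```

Emit:
{"fn": "arm_command", "kwargs": {
  "series": [
    {"linear":[0,0,-0.01],"turn":0},
    {"linear":[0,0,-0.02],"turn":0},
    {"linear":[0,0,-0.03],"turn":0},
    {"linear":[0,0,-0.03],"turn":0},
    {"linear":[0,0,0],"turn":-0.14},
    {"linear":[0,0,0],"turn":-0.14},
    {"linear":[0,0,0],"turn":-0.14},
    {"linear":[0,0,0],"turn":-0.14},
    {"linear":[0,0,0],"turn":-0.06},
    {"linear":[0,0,0],"turn":0}
  ]
}}

```text
t: 6.55
ee_pos: [505.9, 208.9, 175.9]
orientation: [-0.203, -3.135, 0.0]
ft_force: [-0.8, -0.1, -1.9]
width: 13.8
grasp_force: 30.0
```

```bash
python3 - <<'E'
from h import *
from workcell import ctrl
d=ctrl.get_image("wrist");o=ctrl.get_obs();pickle.dump(d,open("w4.pkl","wb"))
go(o,[522.5,59.3,175],np.radians(172.5));print(o["moment"])
R=cv2.Rodrigues(o["orientation"])[0]
v=d["frame"].max(2);print(v[215:370:3,320]);print(v[330,296:346:2])
z=o["ee_pos"][2]+20
for r in(240,350,355,357):print(r,[(R.T@(plane(d,(320,r),zz)-o["ee_pos"]))[:2].round(1) for zz in(z-40,z)])
S=ctrl.get_image("scene");pickle.dump(S,open("s1.pkl","wb"));T=ctrl.get_image("top");pickle.dump(T,open("t1.pkl","wb"))
# dashes now seen close
print([(c.round(1),a,plane(d,c,38).round(1)) for c,a in dashes(d,[522,59,38],70)])
x,y=(int(i) for i in proj(S,o["ee_pos"]));cv2.imwrite("pics/s1.png",np.hstack([cv2.resize(S["frame"][max(y-60,0):y+60,x-50:x+50],(400,480)),cv2.resize(d["frame"][140:400,200:416],(400,480))]))
E
```

```text
pos [506.  208.9 175.8] t 6.6 q6 -1.07 toolx yaw 3.0102 tilt [0.     0.0001] F [ 0.5  0.3 -2.7] w 13.7 30.0
shift [ -36.  -146.2    0.8] turn -0.0004870420063105563
[0.0312671  0.01472907 0.06718599]
[222  78  84  80  84  79 100  81  80  67  68  63  67  61  62  64  60  62
  61  57  58  57  52  55  47  57  50  47  53  43  49  46  47  42  43  41
  43  45  40  38  35  46  37  37  35  37  87 162 156 165 164  61]
[77 76 46 46 51 41 50 40 45 42 44 41 42 43 38 37 43 50 46 84 47 42 46 61
 74]
240 [array([22.9, -0.6]), array([36.2, -0.5])]
350 [array([-53.3,  -0.4]), array([-23.6,  -0.4])]
355 [array([-57.2,  -0.4]), array([-26.7,  -0.4])]
357 [array([-58.8,  -0.4]), array([-27.9,  -0.4])]
[(array([165.3, 218.9]), np.int32(48), array([482.5,  64.3,  38. ])), (array([176.8, 295.3]), np.int32(39), array([562.1,  54.2,  38. ]))]
```

View pics/s1.png

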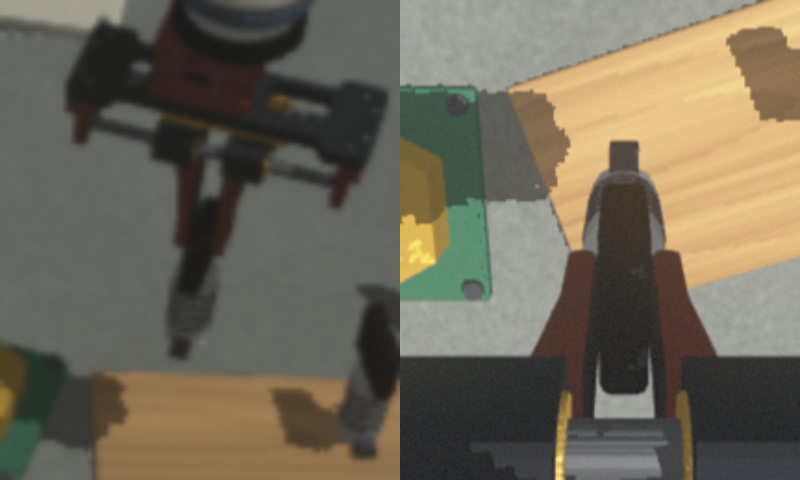

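The screw hangs held and vertical between the pads. In the wrist view the foot lug tip shows above the plate, at full-image row about 217.

```bash
python3 - <<'E'
from h import *
from workcell import ctrl
o=ctrl.get_obs();R=cv2.Rodrigues(o["orientation"])[0];d=pickle.load(open("w4.pkl","rb"));v=d["frame"].max(2)
print(v[208:226,320]);print(v[222,300:345]);print(v[345,300:345]);print(v[346:362,316])
for n,uv,dz in(("lugtip bottom",(320,216.5),-49.4),("lugtip top",(320,216.5),-39.4),("plate far",(320,353.5),20.6)):
    print(n,(R.T@(plane(d,uv,o["ee_pos"][2]+dz)-o["ee_pos"]))[:2].round(1))
E
```

```text
[233 235 235 237 235 236 235 222 149  85  78  84  81  84  80  82  80  81]
[235 233 234 235 234 234 233 232 233 233 234 232 205 116  79  84  84  79
  80  79  80  80  80  80  80  82  85  93 122 220 231 231 230 230 231 231
 231 232 230 230 230 231 230 230 229]
[ 48  50  41  42  36  66 153 114  59  43  40  38  40  39  47  40  42  42
  40  40  34  49  41  41  40  41  36  42  38  41  39  43  38  55 131 164
  88  43  46  49  48  45  45  52  72]
[ 34  44  44  39  38  41  44  89 143 165 169 168 166 162 161 162]
lugtip bottom [29.6 -0.7]
lugtip top [32.1 -0.7]
plate far [-25.4  -0.4]
```

```bash
python3 - <<'E'
from h import *
d=pickle.load(open("w3.pkl","rb"));p=np.array([504.5,211.3,87.2]);a=2.392
ax=np.array([np.cos(a),np.sin(a),0])
v=d["frame"].max(2);print(v[212:226,320]);print(v[350:362,320])
for n,uv,z in(("lug bottom",(320,219.5),6),("lug top",(320,219.5),16),("plate far",(320,356),106)):
    print(n,((plane(d,uv,z)-p)@ax).round(1))
d4=pickle.load(open("w4.pkl","rb"))
for d,p in((pickle.load(open("w3.pkl","rb")),np.array([504.5,211.3,87.2])),(d4,np.array([506,208.9,175.8]))):
    K,R,t=cam(d);c=-R.T@t-p;print("cam offset",c.round(1),np.linalg.norm(c[:2]).round(2),"axis",(R[2]).round(4))
E
```

```text
[229 229 228 225 226 224 222 163  89  86  95 103 104 104]
[ 58  49  49  56  49  56 111 147 161 158 155 158]
lug bottom 19.1
lug top 21.8
plate far -28.0
cam offset [-62.1  57.6 165.2] 84.71 axis [ 0.2251 -0.2089 -0.9517]
cam offset [-83.9  10.9 165.6] 84.57 axis [ 0.3038 -0.0401 -0.9519]
```

Emit:
{"fn": "arm_command", "kwargs": {
  "series": [
    {"linear":[-0.005,-0.02,0],"turn":0},
    {"linear":[-0.008,-0.033,0],"turn":0},
    {"linear":[-0.008,-0.033,0],"turn":0},
    {"linear":[-0.008,-0.033,0.01],"turn":0},
    {"linear":[-0.006,-0.027,0.02],"turn":0},
    {"linear":[0,0,0.015],"turn":0},
    {"linear":[0,0,0.005],"turn":0},
    {"linear":[0,0,0],"turn":0},
    {"linear":[0,0,0],"turn":0}
  ]
}}

```text
t: 7.6
ee_pos: [522.4, 60.2, 126.0]
orientation: [0.203, 3.134, 0.0]
ft_force: [0.6, 0.8, -1.3]
width: 13.9
grasp_force: 30.0
```

```bash
python3 - <<'E'
from h import *
from workcell import ctrl
d=ctrl.get_image("wrist");o=ctrl.get_obs();pickle.dump(d,open("w5.pkl","wb"))
go(o,[522.5,59.3,89.4],np.radians(172.5))
print([(c.round(1),a,plane(d,c,38).round(1)) for c,a in dashes(d,[522,59,38],70)])
v=d["frame"].max(2)
R=cv2.Rodrigues(o["orientation"])[0]
print(v[205:235,320])
cv2.imwrite("pics/w5.png",cv2.resize(d["frame"][150:370,210:430],(660,600)))
E
```

```text
pos [522.5  60.3 126.2] t 7.65 q6 -1.349 toolx yaw 3.0124 tilt [0.0012 0.0001] F [-0.6 -0.2 -1.6] w 14.2 30.0
shift [-0.1 -1.  36.8] turn 0.0016945277209157172
[(array([319.5, 190.5]), np.int32(56), array([482.4,  64.4,  38. ]))]
[91 86 89 86 90 92 89 89 88 90 90 76 70 73 76 69 72 73 70 72 70 75 72 72
 73 70 74 84 91 80]
```

View pics/w5.png

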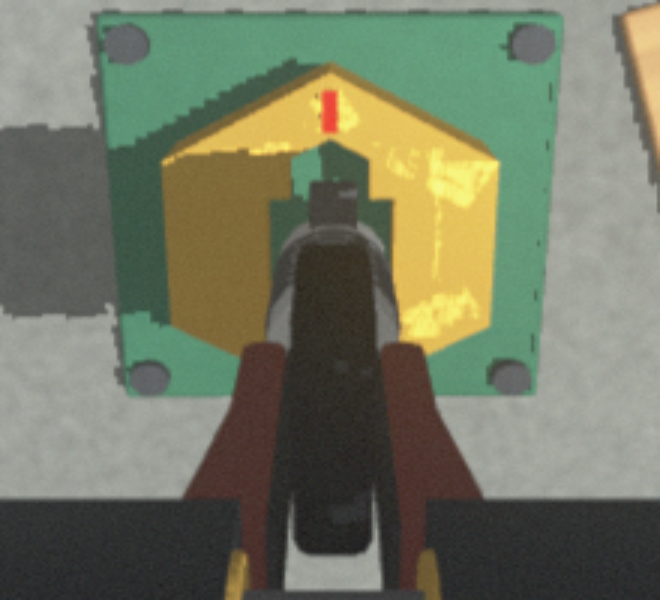

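The lug is over the slot: lug centre at crop x≈333, dash and slot centre at 330. I'll trim it and lower.

Emit:
{"fn": "arm_command", "kwargs": {
  "series": [
    {"linear":[0.0007,-0.0009,0.002],"turn":0},
    {"linear":[0,0,0.004],"turn":0},
    {"linear":[0,0,0.005],"turn":0},
    {"linear":[0,0,0.005],"turn":0},
    {"linear":[0,0,0.004],"turn":0},
    {"linear":[0,0,0],"turn":0}
  ]
}}

```text
t: 8.25
ee_pos: [520.6, 58.8, 104.7]
orientation: [-0.204, -3.134, 0.0]
ft_force: [-0.2, 0.8, -2.1]
width: 13.5
grasp_force: 30.0
```

Emit:
{"fn": "arm_command", "kwargs": {
  "series": [
    {"linear":[0,0,0.005],"turn":0},
    {"linear":[0,0,0.005],"turn":0},
    {"linear":[0,0,0.004],"turn":0},
    {"linear":[0,0,0],"turn":0}
  ]
}}

```text
t: 8.65
ee_pos: [520.6, 58.8, 90.8]
orientation: [-0.204, -3.134, 0.0]
ft_force: [0.1, -0.3, -2.5]
width: 14.1
grasp_force: 30.0
```

Emit:
{"fn": "arm_command", "kwargs": {
  "series": [
    {"linear":[-0.001,0.0004,0.0005],"turn":0},
    {"linear":[0,0,0.0006],"turn":0},
    {"linear":[0,0,0],"turn":0},
    {"linear":[0,0,0],"turn":0}
  ]
}}

```text
t: 9.05
ee_pos: [522.3, 59.2, 90.5]
orientation: [0.204, 3.135, 0.0]
ft_force: [-1.2, -0.4, -2.9]
width: 13.7
grasp_force: 30.0
```

```bash
python3 - <<'E'
from h import *
from workcell import ctrl
o=ctrl.get_obs();go(o,[522.5,59.3,89.4],np.radians(172.5));print(o["moment"].round(3))
E
```

```text
pos [522.3  59.2  90.5] t 9.05 q6 -1.351 toolx yaw 3.0118 tilt [0.0003 0.    ] F [-1.2 -0.4 -2.9] w 13.7 30.0
shift [-0.2  0.2  1.1] turn 0.0011447024028508057
[-0.007  0.015  0.003]
```

Emit:
{"fn": "arm_command", "kwargs": {
  "series": [
    {"linear":[0,0,0.0007],"turn":0},
    {"linear":[0,0,0.0006],"turn":0},
    {"linear":[0,0,0],"turn":0}
  ]
}}

```text
t: 9.35
ee_pos: [522.3, 59.1, 89.4]
orientation: [0.204, 3.135, 0.0]
ft_force: [-0.7, -0.6, 3.7]
width: 13.6
grasp_force: 30.0
```

```bash
python3 - <<'E'
from h import *
from workcell import ctrl
o=ctrl.get_obs();go(o,[522.5,59.3,89.4],np.radians(172.5));print(o["moment"].round(3))
E
```

```text
pos [522.3  59.1  89.4] t 9.35 q6 -1.351 toolx yaw 3.0118 tilt [0.0003 0.    ] F [-0.7 -0.6  3.7] w 13.6 30.0
shift [-0.2  0.2  0. ] turn 0.0010651645327555137
[0.033 0.253 0.017]
```

Foot is on the floor, with TCP z at 89.4 as expected and light contact. Now I'll turn in small steps and read the moment.

Emit:
{"fn": "arm_command", "kwargs": {
  "series": [
    {"linear":[0,0,-0.0003],"turn":0.1},
    {"linear":[0,0,0],"turn":0.1},
    {"linear":[0,0,0],"turn":0.1},
    {"linear":[0,0,0],"turn":0}
  ]
}}

```text
t: 9.75
ee_pos: [522.3, 59.2, 89.4]
orientation: [0.671, 3.069, 0.0]
ft_force: [0.0, 0.3, 0.3]
width: 13.7
grasp_force: 30.0
```

```bash
python3 - <<'E'
from h import *
from workcell import ctrl
o=ctrl.get_obs();go(o,[522.5,59.3,89.4],np.radians(172.5));print(o["moment"].round(3))
E
```

```text
pos [522.3  59.2  89.4] t 9.75 q6 -1.05 toolx yaw 2.7109 tilt [0.0004 0.    ] F [0.  0.3 0.3] w 13.7 30.0
shift [-0.1  0.2  0. ] turn -0.29979850588015733
[ 0.052 -0.005 -0.02 ]
```

Emit:
{"fn": "arm_command", "kwargs": {
  "series": [
    {"linear":[0,0,0],"turn":0.08},
    {"linear":[0,0,0],"turn":0.08},
    {"linear":[0,0,0],"turn":0}
  ]
}}

```text
t: 10.05
ee_pos: [522.4, 59.2, 89.5]
orientation: [0.91, 3.006, 0.0]
ft_force: [0.5, -0.4, 0.1]
width: 13.7
grasp_force: 30.0
```

```bash
python3 - <<'E'
from h import *
from workcell import ctrl
o=ctrl.get_obs();go(o,[522.5,59.3,89.4],np.radians(172.5));print(o["moment"].round(3))
E
```

```text
pos [522.4  59.2  89.5] t 10.05 q6 -0.893 toolx yaw 2.5535 tilt [0.0004 0.0001] F [ 0.5 -0.4  0.1] w 13.7 30.0
shift [-0.   0.2  0.1] turn -0.45715692939020425
[-0.033 -0.051 -0.011]
```

Turned 26° with no resistance; continuing.

Emit:
{"fn": "arm_command", "kwargs": {
  "series": [
    {"linear":[0,0,0],"turn":0.08},
    {"linear":[0,0,0],"turn":0.08},
    {"linear":[0,0,0],"turn":0}
  ]
}}

```text
t: 10.35
ee_pos: [522.3, 59.2, 89.5]
orientation: [1.146, 2.925, 0.0]
ft_force: [-0.3, -0.5, -0.4]
width: 13.5
grasp_force: 30.0
```

```bash
python3 - <<'E'
from h import *
from workcell import ctrl
o=ctrl.get_obs();go(o,[522.5,59.3,89.4],np.radians(172.5));print(o["moment"].round(3))
E
```

```text
pos [522.3  59.2  89.5] t 10.35 q6 -0.734 toolx yaw 2.3946 tilt [0.0003 0.    ] F [-0.3 -0.5 -0.4] w 13.5 30.0
shift [-0.   0.2  0.1] turn -0.6161408407066474
[-0.035  0.019 -0.065]
```

Emit:
{"fn": "arm_command", "kwargs": {
  "series": [
    {"linear":[0,0,0],"turn":0.08},
    {"linear":[0,0,0],"turn":0.08},
    {"linear":[0,0,0],"turn":0}
  ]
}}

```text
t: 10.65
ee_pos: [522.3, 59.2, 89.5]
orientation: [1.375, 2.824, 0.0]
ft_force: [0.3, -0.0, 0.3]
width: 13.8
grasp_force: 30.0
```

```bash
python3 - <<'E'
from h import *
from workcell import ctrl
o=ctrl.get_obs();go(o,[522.5,59.3,89.4],np.radians(172.5));print(o["moment"].round(3))
E
```

```text
pos [522.3  59.2  89.5] t 10.65 q6 -0.574 toolx yaw 2.2352 tilt [0.0003 0.    ] F [ 0.3 -0.   0.3] w 13.8 30.0
shift [-0.   0.2  0.1] turn -0.7754726238647299
[-0.049  0.02   0.029]
```

Emit:
{"fn": "arm_command", "kwargs": {
  "series": [
    {"linear":[0,0,0],"turn":0.1},
    {"linear":[0,0,0],"turn":0.1},
    {"linear":[0,0,0],"turn":0}
  ]
}}

```text
t: 10.95
ee_pos: [522.3, 59.1, 89.5]
orientation: [1.65, 2.673, 0.0]
ft_force: [-0.1, -0.6, 0.5]
width: 14.0
grasp_force: 30.0
```

```bash
python3 - <<'E'
from h import *
from workcell import ctrl
o=ctrl.get_obs();go(o,[522.5,59.3,89.4],np.radians(172.5));print(o["moment"].round(3))
E
```

```text
pos [522.3  59.1  89.5] t 10.95 q6 -0.374 toolx yaw 2.0353 tilt [0.0002 0.    ] F [-0.1 -0.6  0.5] w 14.0 30.0
shift [0.1 0.3 0.1] turn -0.9753575870274287
[-0.005 -0.009 -0.076]
```

Emit:
{"fn": "arm_command", "kwargs": {
  "series": [
    {"linear":[0,0,0],"turn":0.12},
    {"linear":[0,0,0],"turn":0.12},
    {"linear":[0,0,0],"turn":0.12},
    {"linear":[0,0,0],"turn":0.12},
    {"linear":[0,0,0],"turn":0.12},
    {"linear":[0,0,0],"turn":0},
    {"linear":[0,0,0],"turn":0}
  ]
}}

```text
t: 11.65
ee_pos: [522.2, 59.2, 89.4]
orientation: [2.364, 2.069, 0.0]
ft_force: [0.0, 0.0, 1.4]
width: 14.0
grasp_force: 30.0
```

```bash
python3 - <<'E'
from h import *
from workcell import ctrl
o=ctrl.get_obs();go(o,[522.5,59.3,89.4],np.radians(172.5));print(o["moment"].round(3))
E
```

```text
pos [522.2  59.2  89.4] t 11.65 q6 0.223 toolx yaw 1.4382 tilt [0.0002 0.    ] F [0.  0.  1.4] w 14.0 30.0
shift [0.2 0.2 0. ] turn 1.5690929403558593
[-0.11  -0.031  0.038]
```

It turned 90° freely, so this screw is sound. Turning back and lifting out.

Emit:
{"fn": "arm_command", "kwargs": {
  "series": [
    {"linear":[0,0,0],"turn":-0.14},
    {"linear":[0,0,0],"turn":-0.145},
    {"linear":[0,0,0],"turn":-0.145},
    {"linear":[0,0,0],"turn":-0.145},
    {"linear":[0,0,0],"turn":-0.145},
    {"linear":[0,0,0],"turn":-0.145},
    {"linear":[0,0,0],"turn":-0.145},
    {"linear":[0,0,0],"turn":-0.145},
    {"linear":[0,0,0],"turn":-0.145},
    {"linear":[0,0,0],"turn":-0.14}
  ]
}}

```text
t: 12.65
ee_pos: [522.3, 59.1, 89.5]
orientation: [0.405, 3.115, 0.0]
ft_force: [0.6, 0.7, 0.7]
width: 13.6
grasp_force: 30.0
```

Emit:
{"fn": "arm_command", "kwargs": {
  "series": [
    {"linear":[0,0,0],"turn":-0.132},
    {"linear":[0,0,0],"turn":0},
    {"linear":[0,0,0],"turn":0},
    {"linear":[0,0,-0.005],"turn":0},
    {"linear":[0,0,-0.01],"turn":0},
    {"linear":[0,0,0],"turn":0}
  ]
}}

```text
t: 13.25
ee_pos: [522.9, 59.2, 105.6]
orientation: [0.217, 3.132, 0.0]
ft_force: [1.0, -1.2, -1.5]
width: 13.7
grasp_force: 30.0
```

```bash
python3 - <<'E'
from h import *
from workcell import ctrl
o=ctrl.get_obs();go(o,[627.8,-232.2,165],np.radians(174.2));print(o["moment"].round(3))
E
```

```text
pos [522.9  59.2 105.6] t 13.25 q6 -1.342 toolx yaw 3.0034 tilt [0.0019 0.0002] F [ 1.  -1.2 -1.5] w 13.7 30.0
shift [-144.1 -274.2  -59.2] turn -0.036955517763833656
[ 0.015 -0.057  0.015]
```

Emit:
{"fn": "arm_command", "kwargs": {
  "series": [
    {"linear":[0,0,-0.02],"turn":0},
    {"linear":[0,0,-0.03],"turn":0},
    {"linear":[-0.01,-0.018,-0.01],"turn":0},
    {"linear":[-0.02,-0.038,0],"turn":0},
    {"linear":[-0.02,-0.038,0],"turn":0},
    {"linear":[-0.02,-0.038,0],"turn":0},
    {"linear":[-0.02,-0.038,0],"turn":0},
    {"linear":[-0.02,-0.038,0],"turn":0},
    {"linear":[-0.02,-0.038,0],"turn":0},
    {"linear":[-0.013,-0.028,0],"turn":-0.037}
  ]
}}

```text
t: 14.25
ee_pos: [626.8, -234.5, 164.4]
orientation: [0.16, 3.137, -0.001]
ft_force: [0.3, 0.1, -2.3]
width: 13.9
grasp_force: 30.0
```

Emit:
{"fn": "arm_command", "kwargs": {
  "series": [
    {"linear":[0,0,0.01],"turn":0},
    {"linear":[0,0,0],"turn":0},
    {"linear":[0,0,0],"turn":0},
    {"linear":[0,0,0],"turn":0}
  ]
}}

```text
t: 14.65
ee_pos: [625.9, -230.6, 154.4]
orientation: [-0.157, -3.137, -0.001]
ft_force: [0.2, 0.3, -2.4]
width: 14.0
grasp_force: 30.0
```

```bash
python3 - <<'E'
from h import *
from workcell import ctrl
d=ctrl.get_image("wrist");o=ctrl.get_obs();pickle.dump(d,open("w6.pkl","wb"))
q=dashes(d,[628,-232,38],70);print([(c.round(1),a,plane(d,c,38).round(1)) for c,a in q])
go(o,[627.8,-232.2,89.4],np.radians(174.2))
cv2.imwrite("pics/w6.png",cv2.resize(d["frame"][150:370,210:430],(660,600)))
E
```

```text
[(array([319. , 186.5]), np.int32(36), array([ 587.3, -228.4,   38. ]))]
pos [ 626.1 -230.8  154.7] t 14.7 q6 -1.842 toolx yaw 3.0419 tilt [0.0001 0.0001] F [-0.  -0.8 -1.7] w 13.7 30.0
shift [-1.8 -1.3 65.3] turn 0.0015476378501686483
```

View pics/w6.png

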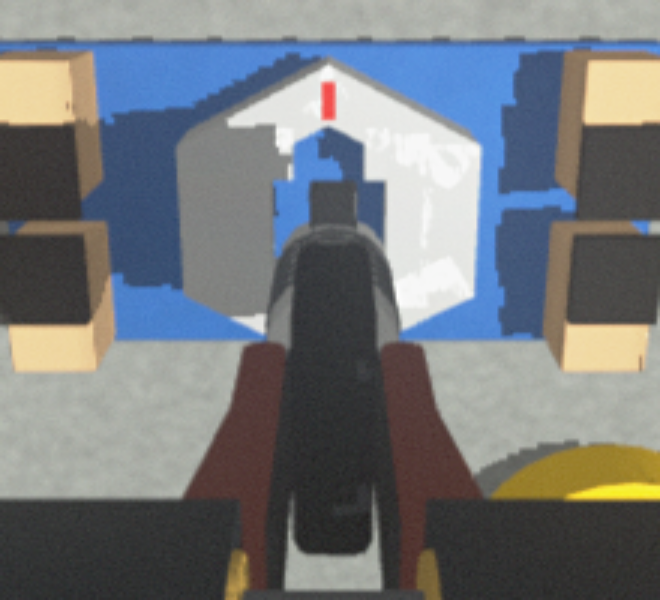

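Lug aligned with the slot (lug x≈333, dash at 329). Trim and lower.

Emit:
{"fn": "arm_command", "kwargs": {
  "series": [
    {"linear":[-0.0011,-0.0015,0.005],"turn":0},
    {"linear":[0,0,0.01],"turn":0},
    {"linear":[0,0,0.01],"turn":0},
    {"linear":[0,0,0.008],"turn":0},
    {"linear":[0,0,0],"turn":0},
    {"linear":[0,0,0],"turn":0}
  ]
}}

```text
t: 15.3
ee_pos: [626.9, -233.5, 120.8]
orientation: [-0.158, -3.137, -0.0]
ft_force: [-0.5, 0.5, -2.7]
width: 13.6
grasp_force: 30.0
```

```bash
python3 - <<'E'
from h import *
from workcell import ctrl
o=ctrl.get_obs();go(o,[627.1,-232.4,89.4],np.radians(174.2));print(o["moment"].round(3))
E
```

```text
pos [ 626.9 -233.5  120.8] t 15.3 q6 -1.844 toolx yaw 3.0408 tilt [-0.0008  0.0003] F [-0.5  0.5 -2.7] w 13.6 30.0
shift [-0.1  1.1 31.4] turn 0.00039260897378889936
[ 0.014  0.009 -0.021]
```

Emit:
{"fn": "arm_command", "kwargs": {
  "series": [
    {"linear":[0,0.001,0.002],"turn":0},
    {"linear":[0,0,0.004],"turn":0},
    {"linear":[0,0,0.006],"turn":0},
    {"linear":[0,0,0.006],"turn":0},
    {"linear":[0,0,0.006],"turn":0},
    {"linear":[0,0,0.005],"turn":0},
    {"linear":[0,0,0.001],"turn":0},
    {"linear":[0,0,0],"turn":0},
    {"linear":[0,0,0],"turn":0}
  ]
}}

```text
t: 16.2
ee_pos: [627.4, -232.6, 91.6]
orientation: [0.158, 3.137, -0.0]
ft_force: [-0.6, 0.2, -2.2]
width: 13.6
grasp_force: 30.0
```

```bash
python3 - <<'E'
from h import *
from workcell import ctrl
o=ctrl.get_obs();go(o,[627.1,-232.4,89.4],np.radians(174.2));print(o["moment"].round(3))
E
```

```text
pos [ 627.4 -232.6   91.6] t 16.2 q6 -1.843 toolx yaw 3.0408 tilt [ 0.0003 -0.0001] F [-0.6  0.2 -2.2] w 13.6 30.0
shift [0.3 0.1 2.2] turn 0.0004312400215862322
[ 0.052 -0.075 -0.04 ]
```

Emit:
{"fn": "arm_command", "kwargs": {
  "series": [
    {"linear":[0,0,0.001],"turn":0},
    {"linear":[0,0,0.001],"turn":0},
    {"linear":[0,0,0.0003],"turn":0},
    {"linear":[0,0,0],"turn":0},
    {"linear":[0,0,0],"turn":0}
  ]
}}

```text
t: 16.7
ee_pos: [627.5, -232.6, 89.5]
orientation: [0.158, 3.137, -0.0]
ft_force: [0.1, -0.4, 0.5]
width: 14.3
grasp_force: 30.0
```

```bash
python3 - <<'E'
from h import *
from workcell import ctrl
o=ctrl.get_obs();go(o,[627.1,-232.4,89.4],np.radians(174.2));print(o["moment"].round(3))
E
```

```text
pos [ 627.5 -232.6   89.5] t 16.7 q6 -1.843 toolx yaw 3.0408 tilt [ 0.0006 -0.0002] F [ 0.1 -0.4  0.5] w 14.3 30.0
shift [0.4 0.2 0.1] turn 0.0004207592748859401
[0.081 0.11  0.071]
```

Seated. Turning home by a quarter turn.

Emit:
{"fn": "arm_command", "kwargs": {
  "series": [
    {"linear":[0,0,0],"turn":0.1},
    {"linear":[0,0,0],"turn":0.12},
    {"linear":[0,0,0],"turn":0.12},
    {"linear":[0,0,0],"turn":0.12},
    {"linear":[0,0,0],"turn":0}
  ]
}}

```text
t: 17.2
ee_pos: [627.6, -232.6, 89.5]
orientation: [0.871, 3.018, -0.0]
ft_force: [0.1, 0.1, 2.9]
width: 13.6
grasp_force: 30.0
```

```bash
python3 - <<'E'
from h import *
from workcell import ctrl
o=ctrl.get_obs();go(o,[627.1,-232.4,89.4],np.radians(84.2));print(o["moment"].round(3))
E
```

```text
pos [ 627.6 -232.6   89.5] t 17.2 q6 -1.382 toolx yaw 2.5797 tilt [ 0.0008 -0.0003] F [0.1 0.1 2.9] w 13.6 30.0
shift [ 0.5 -0.1  0.1] turn 1.1101309254692877
[ 0.104  0.066 -0.033]
```

Emit:
{"fn": "arm_command", "kwargs": {
  "series": [
    {"linear":[0,0,0],"turn":0.12},
    {"linear":[0,0,0],"turn":0.13},
    {"linear":[0,0,0],"turn":0.14},
    {"linear":[0,0,0],"turn":0.14},
    {"linear":[0,0,0],"turn":0.14},
    {"linear":[0,0,0],"turn":0.14},
    {"linear":[0,0,0],"turn":0.14},
    {"linear":[0,0,0],"turn":0.14},
    {"linear":[0,0,0],"turn":0.02},
    {"linear":[0,0,0],"turn":0}
  ]
}}

```text
t: 18.2
ee_pos: [627.7, -232.7, 89.5]
orientation: [2.324, 2.112, 0.001]
ft_force: [0.2, -0.7, 3.2]
width: 13.9
grasp_force: 30.0
```

```bash
python3 - <<'E'
from h import *
from workcell import ctrl
o=ctrl.get_obs();go(o,[627.1,-232.4,89.4],np.radians(84.2));print(o["moment"].round(3))
E
```

```text
pos [ 627.7 -232.7   89.5] t 18.2 q6 -0.277 toolx yaw 1.4753 tilt [ 0.001  -0.0004] F [ 0.2 -0.7  3.2] w 13.9 30.0
shift [ 0.2 -0.6  0.1] turn 0.005756842534328843
[-0.097  0.018 -0.022]
```

Home. Release and lift.

Emit:
{"fn": "arm_command", "kwargs": {
  "jaw": 0.2,
  "series": [
    {"linear":[0,0,0],"turn":0},
    {"linear":[0,0,0],"turn":0},
    {"linear":[0,0,0],"turn":0},
    {"linear":[0,0,0],"turn":0},
    {"linear":[0,0,-0.01],"turn":0},
    {"linear":[0,0,-0.02],"turn":0},
    {"linear":[0,0,-0.03],"turn":0},
    {"linear":[0,0,-0.04],"turn":0},
    {"linear":[0,0,-0.01],"turn":0},
    {"linear":[0,0,0],"turn":0}
  ]
}}

```text
t: 19.2
ee_pos: [628.5, -233.0, 201.9]
orientation: [2.326, 2.105, 0.003]
ft_force: [-0.1, 0.2, 0.3]
width: 52.6
grasp_force: 0.0
```

```bash
python3 - <<'E'
from h import *
from workcell import ctrl
d=ctrl.get_image("wrist");o=ctrl.get_obs();pickle.dump(d,open("w7.pkl","wb"))
p=plate(d,[627.8,-232.2,90],80,80)
print(p[0],p[1],p[2],p[3], "plate yaw should be 84.2")
W=pickle.load(open("w2.pkl","rb"));p=plate(W,[480,329,86],55,75);print(p[2],p[3])
go(o,[482,330,200],np.radians(198))
E
```

```text
[319.01387512 233.53221011] [ 311  201   17   67 1009] [84.8 83.7] [59. 58.] plate yaw should be 84.2
[16.  44.1] [63.2 54.1]
pos [ 627.4 -232.6  199.8] t 19.25 q6 -0.273 toolx yaw 1.471 tilt [ 0.0013 -0.0005] F [-0.8 -0.8 -0.3] w 52.7 0.0
shift [ 545.3 -200.7   -0.7] turn 1.1568246086566099
```

The plate now stands at 84°, i.e. 90° from the slots, so it's home. Going to the far screw.

Emit:
{"fn": "arm_command", "kwargs": {
  "series": [
    {"linear":[0.02,-0.0074,0],"turn":0},
    {"linear":[0.04,-0.0147,0],"turn":0},
    {"linear":[0.045,-0.0166,0],"turn":0},
    {"linear":[0.045,-0.0166,0],"turn":0},
    {"linear":[0.045,-0.0166,0],"turn":0},
    {"linear":[0.045,-0.0166,0],"turn":0},
    {"linear":[0.045,-0.0166,0],"turn":0},
    {"linear":[0.045,-0.0166,0],"turn":0},
    {"linear":[0.045,-0.0166,0],"turn":0},
    {"linear":[0.045,-0.0166,0],"turn":0}
  ]
}}

```text
t: 20.25
ee_pos: [512.1, 202.8, 197.3]
orientation: [-2.328, -2.107, 0.005]
ft_force: [0.8, -0.2, 0.5]
width: 52.8
grasp_force: 0.0
```

Emit:
{"fn": "arm_command", "kwargs": {
  "series": [
    {"linear":[0.045,-0.0166,0],"turn":0},
    {"linear":[0.045,-0.0166,0],"turn":0},
    {"linear":[0.03,-0.0111,0],"turn":0},
    {"linear":[0.005,-0.0024,0],"turn":0},
    {"linear":[0,0,0],"turn":-0.14},
    {"linear":[0,0,0],"turn":-0.14},
    {"linear":[0,0,0],"turn":-0.14},
    {"linear":[0,0,0],"turn":-0.14},
    {"linear":[0,0,0],"turn":-0.14},
    {"linear":[0,0,0],"turn":-0.14}
  ]
}}

```text
t: 21.25
ee_pos: [479.8, 328.5, 197.6]
orientation: [-1.259, -2.876, 0.004]
ft_force: [0.3, -0.5, -0.0]
width: 52.5
grasp_force: 0.0
```

Emit:
{"fn": "arm_command", "kwargs": {
  "series": [
    {"linear":[0,0,0],"turn":-0.14},
    {"linear":[0,0,0],"turn":-0.14},
    {"linear":[0,0,0],"turn":-0.14},
    {"linear":[0,0,0],"turn":-0.14},
    {"linear":[0,0,0],"turn":-0.14},
    {"linear":[0,0,0],"turn":-0.14},
    {"linear":[0,0,0],"turn":-0.14},
    {"linear":[0,0,0],"turn":-0.14},
    {"linear":[0,0,0],"turn":0},
    {"linear":[0,0,0],"turn":0}
  ]
}}

```text
t: 22.25
ee_pos: [480.3, 329.0, 198.2]
orientation: [0.446, -3.108, 0.001]
ft_force: [1.0, 0.3, 0.4]
width: 52.6
grasp_force: 0.0
```

```bash
python3 - <<'E'
from h import *
from workcell import ctrl
d=ctrl.get_image("wrist");o=ctrl.get_obs();pickle.dump(d,open("w8.pkl","wb"))
go(o,[482,330,86],np.radians(197))
R=cv2.Rodrigues(o["orientation"])[0]
p=plate(d,[482,330,90],60,85);print(p[0],p[1],p[2],p[3])
m=p[4]
rows=np.where(m.any(1))[0]
for r in range(rows[0],rows[-1]+1,6):
    c=np.where(m[r])[0];print(r,c[0],c[-1],end=' | ')
r=rows[-1]+.5;c=np.where(m[rows[-1]-4])[0].mean()
print("far end",(R.T@(plane(d,(c,r),106)-o["ee_pos"]))[:2].round(1))
cc=np.median([np.where(m[k])[0].mean() for k in rows[len(rows)//2:-4]])
print("mid col",cc,(R.T@(plane(d,(cc,r-25),106)-o["ee_pos"]))[:2].round(1))
E
```

```text
pos [480.5 329.2 198.4] t 22.3 q6 -1.276 toolx yaw -2.856 tilt [-0.0012 -0.0009] F [-0.5 -0.5  0. ] w 52.5 0.0
shift [ -1.8   0.4 112.4] turn -0.01112665012155345
[320.5        215.89849624] [313 202  18  32 266] [174.1  21.3] [22.8 21.1]
202 317 319 | 208 314 327 | 214 317 330 | 220 317 324 | 226 319 323 | 232 319 321 | far end [ 4.8 -1.8]
mid col 320.5 [25.5 -0.5]
```

```bash
python3 - <<'E'
from h import *
d=pickle.load(open("w8.pkl","rb"));f=cv2.GaussianBlur(d["frame"],(3,3),0);v=f.max(2)
pos=np.array([480.5,329.2,198.4]);a=-2.856;ax=np.array([np.cos(a),np.sin(a),0]);ay=np.array([np.sin(a),-np.cos(a),0])
m=(v<95);
for r in range(190,276,6):
    c=np.where(m[r,300:345])[0]+300;print(r,(c.min(),c.max(),len(c)) if len(c) else None,end=' ')
print();print(v[250:275,322])
c=[np.where(m[r,300:345])[0].mean()+300 for r in(224,230,236,242,248,254)];c0=np.mean(c);print(c0)
r=np.where(m[:290,int(c0)])[0].max()+.5;print(r)
for uv in((c0,r),(c0,r-33)):
    q=plane(d,uv,106)-pos;print(q@ax,q@ay)
L=[((plane(d,(x,y),106)-pos)@ax,(plane(d,(x,y),106)-pos)@ay) for x,y in zip(c,(224,230,236,242,248,254))];print(np.round(L,1))
E
```

```text
190 None 196 None 202 (np.int64(317), np.int64(320), 4) 208 (np.int64(314), np.int64(329), 16) 214 (np.int64(311), np.int64(330), 20) 220 (np.int64(314), np.int64(329), 16) 226 (np.int64(314), np.int64(329), 16) 232 (np.int64(315), np.int64(329), 15) 238 (np.int64(315), np.int64(329), 15) 244 (np.int64(316), np.int64(330), 15) 250 (np.int64(316), np.int64(330), 15) 256 (np.int64(317), np.int64(330), 14) 262 (np.int64(317), np.int64(330), 14) 268 (np.int64(318), np.int64(330), 13) 274 None 
[ 83  83  82  81  81  81  82  82  81  80  81  81  80  80  80  81  81  80
  79  78  91 136 192 222 226]
322.5
270.5
-27.60927585971234 1.1388859230782495
1.5283951098934532 1.0887527662777514
[[ 12.9   0.3]
 [  7.9   0.7]
 [  2.8   0.7]
 [ -2.3   1.5]
 [ -7.5   1.5]
 [-12.8   1.9]]
```

Emit:
{"fn": "arm_command", "kwargs": {
  "series": [
    {"linear":[-0.002,0.0014,0.005],"turn":0},
    {"linear":[0,0,0.02],"turn":-0.05},
    {"linear":[0,0,0.025],"turn":0},
    {"linear":[0,0,0.025],"turn":0},
    {"linear":[0,0,0.02],"turn":0},
    {"linear":[0,0,0.014],"turn":0},
    {"linear":[0,0,0.003],"turn":0},
    {"linear":[0,0,0],"turn":0},
    {"linear":[0,0,0],"turn":0}
  ]
}}

```text
t: 23.2
ee_pos: [483.2, 332.2, 87.9]
orientation: [-0.53, 3.095, 0.001]
ft_force: [-1.4, 0.2, 0.6]
width: 52.9
grasp_force: 0.0
```

```bash
python3 - <<'E'
from h import *
from workcell import ctrl
d=ctrl.get_image("wrist");o=ctrl.get_obs();pickle.dump(d,open("w9.pkl","wb"))
go(o,[482,330,86],np.radians(199))
R=cv2.Rodrigues(o["orientation"])[0];v=cv2.GaussianBlur(d["frame"],(3,3),0).max(2)
for r in (290,310,330,345):
    m=np.where(v[r,290:355]<95)[0]+290;print(r,m.min(),m.max())
print(v[340:364:2,320],v[208:226,320])
c=np.where(v[335,285:360]<95)[0].mean()+285
b=np.where(v[330:362,320]>115)[0].min()+329.5;t=np.where(v[200:240,320]<140)[0].min()+199.5
for uv,z in(((c,b),106),((320,t),6)):print(uv,(R.T@(plane(d,uv,z)-o["ee_pos"]))[:2].round(1))
E
```

```text
pos [483.2 332.3  88.1] t 23.25 q6 -1.328 toolx yaw -2.8026 tilt [0.0015 0.001 ] F [-0.  -0.4 -0. ] w 52.3 0.0
shift [ 1.9 -1.7  2.1] turn 0.00735009938078468
290 307 332
310 308 332
330 308 331
345 309 330
[ 68  69  68  68  98 190 170 169 172 176 175 173] [143 142 141 142 141 127 103  85  79  81  82  82  82  82  81  82  82  82]
(np.float64(319.5), np.float64(348.5)) [-23.9  -0.8]
(320, np.float64(212.5)) [24.7 -0.8]
```

Emit:
{"fn": "arm_command", "kwargs": {
  "series": [
    {"linear":[0.002,0,0.002],"turn":0},
    {"linear":[0,0,0],"turn":0}
  ]
}}

```text
t: 23.45
ee_pos: [480.6, 331.1, 85.5]
orientation: [-0.53, 3.096, 0.0]
ft_force: [-0.2, -0.3, 0.3]
width: 52.7
grasp_force: 0.0
```

Emit:
{"fn": "arm_command", "kwargs": {
  "jaw": -1,
  "series": [
    {"linear":[0,0,0],"turn":0},
    {"linear":[0,0,0],"turn":0},
    {"linear":[0,0,0],"turn":0},
    {"linear":[0,0,0],"turn":0},
    {"linear":[0,0,0],"turn":0},
    {"linear":[0,0,0],"turn":0},
    {"linear":[0,0,0],"turn":0},
    {"linear":[0,0,0],"turn":0}
  ]
}}

```text
t: 24.25
ee_pos: [480.7, 331.1, 85.1]
orientation: [0.53, -3.096, 0.0]
ft_force: [0.2, -0.2, 0.1]
width: 13.8
grasp_force: 30.0
```

```bash
python3 - <<'E'
from h import *
from workcell import ctrl
o=ctrl.get_obs();go(o,[522.3,59.2,175],np.radians(172.5))
E
```

```text
pos [480.7 331.1  85.1] t 24.25 q6 -1.327 toolx yaw -2.8023 tilt [-0.     -0.0001] F [ 0.2 -0.2  0.1] w 13.8 30.0
shift [  51.2 -270.3  -89.9] turn 0.4701830030000327
```

Emit:
{"fn": "arm_command", "kwargs": {
  "series": [
    {"linear":[0,0,-0.01],"turn":0},
    {"linear":[0,0,-0.025],"turn":0},
    {"linear":[0,0,-0.03],"turn":0},
    {"linear":[0,0,-0.025],"turn":0},
    {"linear":[0,0,0],"turn":0.12},
    {"linear":[0,0,0],"turn":0.12},
    {"linear":[0,0,0],"turn":0.12},
    {"linear":[0,0,0],"turn":0.11},
    {"linear":[0,0,0],"turn":0}
  ]
}}

```text
t: 25.15
ee_pos: [480.5, 331.1, 175.5]
orientation: [-0.207, -3.135, -0.0]
ft_force: [0.0, -0.3, -3.0]
width: 13.6
grasp_force: 30.0
```

Emit:
{"fn": "arm_command", "kwargs": {
  "series": [
    {"linear":[-0.006,-0.02,0],"turn":0},
    {"linear":[-0.011,-0.038,0],"turn":0},
    {"linear":[-0.011,-0.038,0],"turn":0},
    {"linear":[-0.011,-0.038,0],"turn":0},
    {"linear":[-0.011,-0.038,0],"turn":0},
    {"linear":[-0.011,-0.038,0],"turn":0},
    {"linear":[-0.011,-0.038,0],"turn":0},
    {"linear":[-0.005,-0.016,0.01],"turn":0},
    {"linear":[0,0,0.015],"turn":0},
    {"linear":[0,0,0.01],"turn":0}
  ]
}}

```text
t: 26.15
ee_pos: [522.3, 58.6, 139.6]
orientation: [-0.203, -3.135, 0.0]
ft_force: [-0.3, 0.6, -3.3]
width: 13.7
grasp_force: 30.0
```

Emit:
{"fn": "arm_command", "kwargs": {
  "series": [
    {"linear":[0,0,0.005],"turn":0},
    {"linear":[0,0,0],"turn":0},
    {"linear":[0,0,0],"turn":0}
  ]
}}

```text
t: 26.45
ee_pos: [522.7, 59.9, 135.3]
orientation: [0.203, 3.135, 0.0]
ft_force: [0.3, 0.2, -1.9]
width: 14.0
grasp_force: 30.0
```

```bash
python3 - <<'E'
from h import *
from workcell import ctrl
d=ctrl.get_image("wrist");o=ctrl.get_obs();pickle.dump(d,open("w10.pkl","wb"))
go(o,[522.3,59.2,89.1],np.radians(172.5))
R=cv2.Rodrigues(o["orientation"])[0]
print("dash",dashes(d,[522,59,38],70))
for n,z0 in(("w10",o["ee_pos"][2]),("w5",126.2)):
    D=pickle.load(open(n+".pkl","rb"));v=cv2.GaussianBlur(D["frame"],(3,3),0).max(2)
    print(n,v[335:360,316],"lug",v[206:226,324], v[219,300:342])
E
```

```text
pos [522.9  59.8 135.5] t 26.5 q6 -1.35 toolx yaw 3.0121 tilt [0.0008 0.    ] F [-0.2  0.5 -3.1] w 13.5 30.0
shift [ 0.6 -0.7 46.4] turn 0.0013942209913397896
dash [(array([319.53703704, 188.25925926]), np.int32(54))]
w10 [ 40  40  39  39  40  40  40  39  39  37  36  38  40  39  39  39  37  37
  40  40  42  71 123 157 164] lug [90 90 90 90 90 91 93 94 94 92 95 99 91 78 76 79 78 75 73 74] [118 108 103 102 105 117 126 136 147 152 153 151 138 111  91  85  85  85
  85  86  85  85  86  84  78  73  74  77  83  88  89  90 100 131 157 162
 163 162 161 166 184 211]
w5 [ 41  41  41  41  41  40  39  40  40  39  39  39  37  37  38  39  38  51
  90 135 158 163 162 163 164] lug [91 91 91 90 90 89 89 89 89 84 76 70 72 79 91 96 86 75 72 72] [128 128 129 128 128 127 115 110 134 149 151 150 130  95  71  71  72  72
  71  72  72  72  74  78  79  80  85  90  90  91  89  91 115 180 220 228
 228 227 227 227 227 228]
```

Emit:
{"fn": "arm_command", "kwargs": {
  "series": [
    {"linear":[0.0024,-0.0006,0.005],"turn":0},
    {"linear":[0,0,0.008],"turn":0},
    {"linear":[0,0,0.005],"turn":0},
    {"linear":[0,0,0],"turn":0},
    {"linear":[0,0,0],"turn":0}
  ]
}}

```text
t: 27.0
ee_pos: [520.0, 59.0, 116.8]
orientation: [-0.205, -3.134, 0.0]
ft_force: [0.2, 0.8, -2.5]
width: 13.9
grasp_force: 30.0
```

```bash
python3 - <<'E'
from h import *
from workcell import ctrl
o=ctrl.get_obs();go(o,[520.4,59.5,89.1],np.radians(172.5));print(o["moment"].round(3))
E
```

```text
pos [520.   59.  116.8] t 27.0 q6 -1.35 toolx yaw 3.0108 tilt [-0.0005 -0.0001] F [ 0.2  0.8 -2.5] w 13.9 30.0
shift [-0.3  0.5 27.7] turn 8.509488986518932e-05
[ 0.06  -0.025 -0.053]
```

Emit:
{"fn": "arm_command", "kwargs": {
  "series": [
    {"linear":[-0.0003,0.0004,0.003],"turn":0},
    {"linear":[0,0,0.006],"turn":0},
    {"linear":[0,0,0.006],"turn":0},
    {"linear":[0,0,0.006],"turn":0},
    {"linear":[0,0,0.005],"turn":0},
    {"linear":[0,0,0],"turn":0},
    {"linear":[0,0,0.001],"turn":0},
    {"linear":[0,0,0],"turn":0}
  ]
}}

```text
t: 27.8
ee_pos: [520.6, 59.4, 90.1]
orientation: [0.205, 3.135, 0.0]
ft_force: [-0.7, 0.9, -1.9]
width: 13.8
grasp_force: 30.0
```

```bash
python3 - <<'E'
from h import *
from workcell import ctrl
o=ctrl.get_obs();go(o,[520.4,59.5,89.1],np.radians(172.5));print(o["moment"].round(3))
E
```

```text
pos [520.6  59.4  90.1] t 27.8 q6 -1.349 toolx yaw 3.0108 tilt [ 0.0002 -0.    ] F [-0.7  0.9 -1.9] w 13.8 30.0
shift [0.2 0.1 1. ] turn 0.00010486236197437826
[-0.009  0.022  0.023]
```

Emit:
{"fn": "arm_command", "kwargs": {
  "series": [
    {"linear":[0,0,0.0006],"turn":0},
    {"linear":[0,0,0.0006],"turn":0},
    {"linear":[0,0,0],"turn":0},
    {"linear":[0,0,0],"turn":0}
  ]
}}

```text
t: 28.2
ee_pos: [520.6, 59.4, 89.0]
orientation: [0.205, 3.135, 0.0]
ft_force: [-0.2, -0.8, -2.5]
width: 13.8
grasp_force: 30.0
```

```bash
python3 - <<'E'
from h import *
from workcell import ctrl
o=ctrl.get_obs();go(o,[520.4,59.5,89.1],np.radians(172.5));print(o["moment"].round(3))
E
```

```text
pos [520.6  59.4  89. ] t 28.2 q6 -1.349 toolx yaw 3.0108 tilt [0.0003 0.    ] F [-0.2 -0.8 -2.5] w 13.8 30.0
shift [ 0.2  0.  -0.1] turn 9.930933317137125e-05
[-0.043  0.011 -0.015]
```

Emit:
{"fn": "arm_command", "kwargs": {
  "series": [
    {"linear":[0,0.0002,0],"turn":0.1},
    {"linear":[0,0.0002,0],"turn":0.1},
    {"linear":[0,0.0001,0],"turn":0.08},
    {"linear":[0,0,0],"turn":0}
  ]
}}

```text
t: 28.6
ee_pos: [520.7, 60.0, 89.0]
orientation: [0.642, 3.075, 0.0]
ft_force: [1.1, -0.2, -1.2]
width: 14.1
grasp_force: 30.0
```

```bash
python3 - <<'E'
from h import *
from workcell import ctrl
o=ctrl.get_obs();go(o,[520.4,59.5,89.1],np.radians(172.5));print(o["moment"].round(3))
E
```

```text
pos [520.7  60.   89. ] t 28.6 q6 -1.067 toolx yaw 2.7301 tilt [0.0004 0.0001] F [ 1.1 -0.2 -1.2] w 14.1 30.0
shift [ 0.1 -0.6 -0.1] turn -0.2805799133167661
[ 0.039 -0.048  0.022]
```

Emit:
{"fn": "arm_command", "kwargs": {
  "series": [
    {"linear":[0,0,0.0004],"turn":0},
    {"linear":[0,0.0001,0.0003],"turn":0.06},
    {"linear":[0,0.0001,0],"turn":0.06},
    {"linear":[0,0,0],"turn":0}
  ]
}}

```text
t: 29.0
ee_pos: [521.4, 60.2, 89.0]
orientation: [0.823, 3.03, 0.001]
ft_force: [-1.0, 0.5, 6.1]
width: 13.7
grasp_force: 30.0
```

```bash
python3 - <<'E'
from h import *
from workcell import ctrl
o=ctrl.get_obs();go(o,[520.4,59.5,89.1],np.radians(172.5));print(o["moment"].round(3))
E
```

```text
pos [521.4  60.2  89. ] t 29.0 q6 -0.948 toolx yaw 2.6113 tilt [0.0016 0.0002] F [-1.   0.5  6.1] w 13.7 30.0
shift [ 0.5 -1.1 -0.1] turn -0.39937004013012567
[ 0.103  0.182 -0.041]
```

Emit:
{"fn": "arm_command", "kwargs": {
  "series": [
    {"linear":[0,0.0001,0],"turn":0.06},
    {"linear":[0,0.0001,0],"turn":0.06},
    {"linear":[0,0,0],"turn":0}
  ]
}}

```text
t: 29.3
ee_pos: [521.7, 60.4, 89.0]
orientation: [1.003, 2.975, 0.001]
ft_force: [0.5, 0.1, 5.8]
width: 13.4
grasp_force: 30.0
```

```bash
python3 - <<'E'
from h import *
from workcell import ctrl
o=ctrl.get_obs();go(o,[520.4,59.5,89.1],np.radians(172.5));print(o["moment"].round(3))
E
```

```text
pos [521.7  60.4  89. ] t 29.3 q6 -0.828 toolx yaw 2.4913 tilt [0.002  0.0002] F [0.5 0.1 5.8] w 13.4 30.0
shift [ 0.5 -1.5 -0.1] turn -0.5193762834477917
[ 0.016  0.018 -0.094]
```

Emit:
{"fn": "arm_command", "kwargs": {
  "series": [
    {"linear":[0,0.0001,-0.0003],"turn":0.05},
    {"linear":[0,0.0001,0],"turn":0.05},
    {"linear":[0,0,0],"turn":0}
  ]
}}

```text
t: 29.6
ee_pos: [521.5, 60.5, 89.0]
orientation: [1.149, 2.922, 0.001]
ft_force: [-0.6, -0.1, 3.8]
width: 14.2
grasp_force: 30.0
```

```bash
python3 - <<'E'
from h import *
from workcell import ctrl
o=ctrl.get_obs();go(o,[520.4,59.5,89.1],np.radians(172.5));print(o["moment"].round(3))
E
```

```text
pos [521.5  60.5  89. ] t 29.6 q6 -0.729 toolx yaw 2.3921 tilt [0.0013 0.0001] F [-0.6 -0.1  3.8] w 14.2 30.0
shift [ 0.2 -1.4 -0.1] turn -0.6185640439098217
[-0.007  0.039  0.003]
```

Emit:
{"fn": "arm_command", "kwargs": {
  "series": [
    {"linear":[0,0.0001,0],"turn":0.05},
    {"linear":[0,0.0001,0],"turn":0.05},
    {"linear":[0,0,0],"turn":0}
  ]
}}

```text
t: 29.9
ee_pos: [522.4, 61.0, 89.0]
orientation: [1.292, 2.861, 0.003]
ft_force: [2.0, 2.2, 3.8]
width: 13.5
grasp_force: 30.0
```

```bash
python3 - <<'E'
from h import *
from workcell import ctrl
o=ctrl.get_obs();go(o,[520.4,59.5,89.1],np.radians(172.5));print(o["moment"].round(3))
E
```

```text
pos [522.4  61.   89. ] t 29.9 q6 -0.629 toolx yaw 2.293 tilt [0.003  0.0006] F [2.  2.2 3.8] w 13.5 30.0
shift [ 0.2 -2.5 -0.1] turn -0.7176664027542744
[ 0.587 -0.61   0.218]
```

Resistance is appearing at about 41° (moment 0.22 N·m about z plus side moments). One more small step to confirm a hard stop.

Emit:
{"fn": "arm_command", "kwargs": {
  "series": [
    {"linear":[0,0,0],"turn":0.05},
    {"linear":[0,0,0],"turn":0}
  ]
}}

```text
t: 30.1
ee_pos: [522.5, 60.8, 89.1]
orientation: [1.362, 2.828, 0.002]
ft_force: [3.1, 1.7, 2.4]
width: 14.1
grasp_force: 30.4
```

```bash
python3 - <<'E'
from h import *
from workcell import ctrl
d=ctrl.get_image("wrist");o=ctrl.get_obs();pickle.dump(d,open("w11.pkl","wb"));go(o,[520.4,59.5,89.1],np.radians(172.5));print(o["moment"].round(3))
cv2.imwrite("pics/w11.png",cv2.resize(d["frame"][150:370,210:430],(660,600)))
E
```

```text
pos [522.4  60.8  89.1] t 30.15 q6 -0.581 toolx yaw 2.2448 tilt [0.003  0.0002] F [3.7 2.8 3.8] w 14.0 30.4
shift [ 0.3 -2.4 -0. ] turn -0.7658679657767059
[ 0.532 -0.882  0.604]
```

View pics/w11.png

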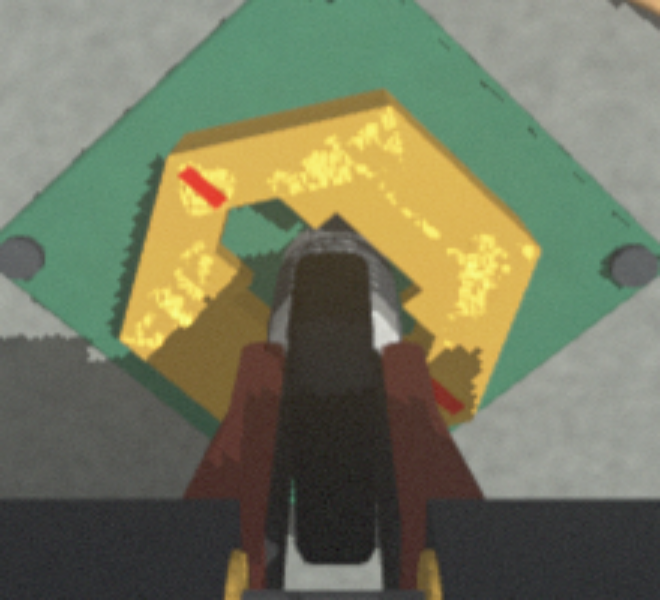

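The shank is held in the gauge at about 43° from the slots (dashes at crop (202,188) and (447,395)). Moment Mz jumped to 0.6 N·m, so it's a hard stop and the screw is damaged. Turning back in line with the slots.

Emit:
{"fn": "arm_command", "kwargs": {
  "series": [
    {"linear":[0,-0.0001,0],"turn":-0.08},
    {"linear":[0,-0.0002,0],"turn":-0.1},
    {"linear":[0,-0.0002,0],"turn":-0.1},
    {"linear":[0,-0.0002,0],"turn":-0.1},
    {"linear":[0,-0.0002,0],"turn":-0.1},
    {"linear":[0,-0.0002,0],"turn":-0.1},
    {"linear":[0,-0.0002,0],"turn":-0.1},
    {"linear":[0,-0.0001,0],"turn":-0.086},
    {"linear":[0,0,0],"turn":0},
    {"linear":[0,0,0],"turn":0}
  ]
}}

```text
t: 31.15
ee_pos: [520.3, 59.2, 89.0]
orientation: [-0.208, -3.135, 0.0]
ft_force: [0.0, -0.5, 7.8]
width: 13.8
grasp_force: 30.0
```

```bash
python3 - <<'E'
from h import *
from workcell import ctrl
o=ctrl.get_obs();go(o,[520.6,59.4,89.1],np.radians(172.5));print(o["moment"].round(3))
E
```

```text
pos [520.3  59.2  89. ] t 31.15 q6 -1.348 toolx yaw 3.0092 tilt [-0.     -0.0002] F [ 0.  -0.5  7.8] w 13.8 30.0
shift [-0.3  0.3 -0.1] turn -0.0014803360710826663
[ 0.053 -0.068  0.025]
```

Lift out, watching the force.

Emit:
{"fn": "arm_command", "kwargs": {
  "series": [
    {"linear":[0,0,-0.003],"turn":0},
    {"linear":[0,0,-0.007],"turn":0},
    {"linear":[0,0,-0.01],"turn":0},
    {"linear":[0,0,0],"turn":0}
  ]
}}

```text
t: 31.55
ee_pos: [520.8, 59.4, 109.7]
orientation: [0.211, 3.133, 0.0]
ft_force: [-0.0, 0.5, -2.8]
width: 13.6
grasp_force: 30.0
```

```bash
python3 - <<'E'
from h import *
from workcell import ctrl
o=ctrl.get_obs();go(o,[459,-202,165],np.radians(175.7));print(o["moment"].round(3))
E
```

```text
pos [520.8  59.4 109.7] t 31.55 q6 -1.345 toolx yaw 3.0071 tilt [0.0015 0.0001] F [-0.   0.5 -2.8] w 13.6 30.0
shift [  26.2 -267.3  -55.4] turn -0.05940255876715761
[ 0.024 -0.089  0.026]
```

Emit:
{"fn": "arm_command", "kwargs": {
  "series": [
    {"linear":[0,0,-0.025],"turn":0},
    {"linear":[0,0,-0.03],"turn":0},
    {"linear":[0.002,-0.02,0],"turn":0},
    {"linear":[0.004,-0.038,0],"turn":0},
    {"linear":[0.004,-0.038,0],"turn":0},
    {"linear":[0.004,-0.038,0],"turn":0},
    {"linear":[0.004,-0.038,0],"turn":0},
    {"linear":[0.004,-0.038,0],"turn":0},
    {"linear":[0.003,-0.038,0],"turn":0},
    {"linear":[0.001,-0.019,0],"turn":0}
  ]
}}

```text
t: 32.55
ee_pos: [457.7, -204.1, 163.6]
orientation: [0.214, 3.134, -0.001]
ft_force: [-0.6, 0.5, -2.7]
width: 14.0
grasp_force: 30.0
```

Emit:
{"fn": "arm_command", "kwargs": {
  "series": [
    {"linear":[0,0,0.02],"turn":0},
    {"linear":[0,0,0.02],"turn":0},
    {"linear":[0,0,0.02],"turn":0},
    {"linear":[0,0,0.01],"turn":0},
    {"linear":[0,0,0.003],"turn":0},
    {"linear":[0,0,0],"turn":0},
    {"linear":[0,0,0],"turn":0}
  ]
}}

```text
t: 33.25
ee_pos: [459.2, -201.9, 91.2]
orientation: [0.211, 3.133, -0.001]
ft_force: [0.3, -0.5, -1.9]
width: 13.7
grasp_force: 30.0
```

```bash
python3 - <<'E'
from h import *
from workcell import ctrl
o=ctrl.get_obs();go(o,[459,-202,83.1],np.radians(175.7));print(o["moment"].round(3))
E
```

```text
pos [ 459.2 -201.9   91.2] t 33.25 q6 -1.874 toolx yaw 3.0071 tilt [ 0.0011 -0.0005] F [ 0.3 -0.5 -1.9] w 13.7 30.0
shift [ 0.2 -0.2  8.1] turn -0.05949375941167556
[0.057 0.017 0.006]
```

Emit:
{"fn": "arm_command", "kwargs": {
  "series": [
    {"linear":[0,0,0.003],"turn":0},
    {"linear":[0,0,0.003],"turn":0},
    {"linear":[0,0,0.001],"turn":0},
    {"linear":[0,0,0],"turn":0},
    {"linear":[0,0,0.0006],"turn":0},
    {"linear":[0,0,0.0005],"turn":0},
    {"linear":[0,0,0],"turn":0},
    {"linear":[0,0,0],"turn":0}
  ]
}}

```text
t: 34.05
ee_pos: [458.8, -201.8, 83.0]
orientation: [0.211, 3.134, -0.0]
ft_force: [-2.4, 0.3, 5.8]
width: 13.6
grasp_force: 30.0
```

Standing on the tray floor (light contact). Release and retreat.

Emit:
{"fn": "arm_command", "kwargs": {
  "jaw": 0.2,
  "series": [
    {"linear":[0,0,-0.0004],"turn":0},
    {"linear":[0,0,0],"turn":0},
    {"linear":[0,0,0],"turn":0},
    {"linear":[0,0,0],"turn":0},
    {"linear":[0,0,-0.01],"turn":0},
    {"linear":[0,0,-0.02],"turn":0},
    {"linear":[0,0,-0.03],"turn":0},
    {"linear":[0,0,-0.04],"turn":0},
    {"linear":[0,0,-0.04],"turn":0},
    {"linear":[0,0,-0.01],"turn":0}
  ]
}}

```text
t: 35.05
ee_pos: [460.8, -202.6, 237.7]
orientation: [0.211, 3.127, -0.004]
ft_force: [0.4, -0.9, 0.0]
width: 52.7
grasp_force: 0.0
```

Emit:
{"fn": "arm_command", "kwargs": {
  "series": [
    {"linear":[0,0.02,-0.02],"turn":0},
    {"linear":[0,0.03,0],"turn":0},
    {"linear":[0,0.04,0],"turn":0},
    {"linear":[0,0.04,0],"turn":0},
    {"linear":[0,0.04,0],"turn":0},
    {"linear":[0,0,0],"turn":0},
    {"linear":[0,0,0],"turn":0}
  ]
}}

```text
t: 35.75
ee_pos: [481.2, -32.6, 252.6]
orientation: [-0.208, -3.134, 0.001]
ft_force: [-0.8, -0.5, -0.4]
width: 52.7
grasp_force: 0.0
```

```bash
python3 - <<'E'
from h import *
from workcell import ctrl
T=ctrl.get_image("top");S=ctrl.get_image("scene")
a=T["frame"][190:320,150:450];x,y=(int(i) for i in proj(S,[520,-180,60]))
b=S["frame"][y-60:y+60,x-90:x+110]
cv2.imwrite("pics/end.png",np.vstack([cv2.resize(a,(620,268)),cv2.resize(b,(550,330))[:, :].copy() if 0 else cv2.copyMakeBorder(cv2.resize(b,(550,330)),0,0,0,70,cv2.BORDER_CONSTANT)]))
o=ctrl.get_obs();print(o["t"],o["ee_pos"],o["ft_force"])
E
```

```text
35.85 [481.20487049 -33.90150587 252.60737497] [-0.00434715  0.21474638 -0.05900318]
```

View pics/end.png

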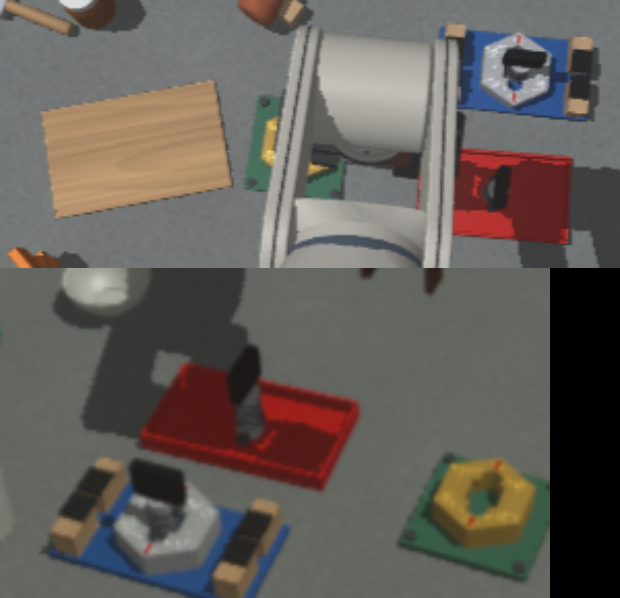

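The final picture shows the sound screw in the cradle nut at (158,480), turned across the slots. The damaged one stands upright in the red tray at (245,390). The gauge and board are empty and the arm is clear.

```bash
python3 -c "
from workcell import ctrl
print(ctrl.close_job())"
```

```text
the job is handed in; nothing more can be done
None
```

The job is handed in after about 36 s: the first screw turned 90° freely in the gauge and is turned home in the cradle nut, the second jammed at about 41° and stands upright in the red tray, and nothing else was moved.

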